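Close the bayonet test chamber around a connector

ROBOT

A 7-joint arm with a two-finger parallel gripper is mounted at the origin on a cart in front of the work surface, level with it; the furniture and walls round the work are solid. World frame = base frame: x ahead of the robot, y to its left, z up, the work surface at z = 0. Lengths are in m, angles in rad, forces in N, time in s.
With the tool pointing down it reaches from about 0.425 to 0.825 m from the base axis. Payload 3.6 kg.
Tool frame: the origin (TCP) lies at the very end of the fingers, on their centre line; the grasp point (between the pads) lies 19 mm behind it; z points along the fingers, y is the direction in which the jaws open and shut (so a half turn about z gives the same grasp; the last joint's range is limited). The gripper opens to 85 mm and grips with 20 to 120 N. Pads are 22 mm wide; open, the fingers measure 114 mm over their backs; the gripper's body (76 mm by 85 mm) begins 54 mm behind the grasp point. The pads swing forward as they close: fully open they stand 13 mm farther back than shut.
Start: joints at [-1.141, 0.615, -0.013, 1.423, 0.008, 1.103, -0.04], TCP at [0.286, 0.584, 0.231] pointing down, gripper open.
Joint ranges: [-3.12, 3.12], [-0.3, 2.06], [-1.34, 1.32], [0.26, 2.42], [-1.36, 4.5], [0.01, 1.98], [-2.84, 2.84]. Speed limits (rad/s): [2.79, 2.79, 3.14, 3.14, 3.14, 3.14, 3.14].

INTERFACE

Orientations are given as a unit quaternion [w, x, y, z].
In Python, from bench import robot gives the robot as it stands. The module is installed in compiled form; this text tells all that it offers.
- The arm moves only by the tool move_arm, never from a script. Its argument "plan" is a list of rows, each a list of 7 numbers: the opening, from -1 (shut) to 1 (fully open), then the shift along the world's x, y, z in cm, then the turn, a rotation vector about the world's x, y, z in rad. A call has 1 to 5 rows; each row is the pose to reach, as a shift and turn from the pose commanded when the call began; what a row does not reach only later rows make up. A row lasts 1/10 s, in which the tool goes at most 50 mm and 8.59 degrees, less where a joint would pass 70% of its speed; a pose out of reach is approached as far as the arm can. A call with a gripper value outside its range is refused whole. The fingers move at their own pace and stop on an object; the grip force is fixed at half the most. Time passes only in rows, so rows that repeat a pose let the fingers close. It gives the time, the measured TCP pose, the force and the opening at its end, in the units of the state.
- robot.observe(): the state, without advancing time (a new reading comes with each control period).
- robot.snapshot(name): name is "scene" or "top" or "wrist"; returns the picture (480x640x3 uint8, red, green, blue); there is no depth.
- robot.calibration(name): a dict with "K" (3x3 intrinsics, pixels), "eye" and "orientation" of the camera in the world; the wrist camera has in their place "mount" (4x4, takes a point from camera to tool coordinates, whose origin is the TCP and whose axes are the flange's). Camera axes: x right, y up, looking along -z (the intrinsics and any distortion apply to the point x, -y, -z); pixel columns grow to the right and rows downward; lengths in m; the calibration is good to about 2 mm. A picture is of the moment at which its call begins: read the wrist's pose just before it. calibration takes no time and is no camera call.
- robot.sign_off(): hands the job in, once; it reports no verdict.
The state is a dict: "time": time; "q": joint angles; "joint_velocities": joint speeds; "joint_torque": joint torques, N m; "position": TCP position; "tcp_rot": TCP orientation; "wrist_force": force on the tool from outside, world axes, zero at the start; "wrist_torque": the same for the moment, N m; "opening": opening from 0.0 (shut) to 1.0 (fully open).
Only numpy, scipy, OpenCV 4.12 (cv2) and the standard library are available. Lean on these libraries where they do the work, as an engineer would, in place of code of your own. Each camera call takes 0.05 s, during which the arm holds its last target.

TASK

Slide the aluminium chamber along the bench, without lifting it, fully home into the U-shaped fork, which keeps it from turning. Then stand the loose grey connector upright in the middle of the chamber, put the round cap over it with its two ears in the gaps between the chamber's claws, press it down against the spring and turn it clockwise, seen from above, until it stops. Leave the other things on the bench alone.

Things in the scene. Friction and masses are not known exactly. Their poses are not given: they have to be found in the camera images.
- fork: Dark steel U-shaped nest fixed to the bench, 12 mm high, open towards the robot (its -x). Origin: the point on the bench under the chamber's centre when the chamber is fully home; x is the way in. Back stop face at x = +38 mm, inner side faces at y = +-39.5 mm from x = -18 to 38 mm; from x = -18 to -53 mm the sides flare to a mouth 97 mm wide.
- chamber_center (a point): Lower shell's axis, 15 mm above its underside; z up. Loose aluminium, about 0.55 kg: square foot 76 x 76 x 10 mm, sides along its x and y, with a round wall (outer radius 37 mm) to 30 mm height. Same after half a turn. Starts in front of the fork's mouth, x within 0.2 rad of the fork's. Pedestal for the connector on the axis: radius 17 mm, top 18 mm above the underside.
- chamber_gap (a point): Middle of one of the chamber's two gaps between its claws (the other is opposite), 28 mm from the axis, 28 mm above the underside, 128 degrees anticlockwise from above of the chamber's x. Gaps span 56 degrees (100 to 156), ears 24. Claws: radius 27 to 37 mm, 26 to 30 mm above the underside; the 12 degrees at 88 to 100 are cut 1.5 mm higher below, as a lead-in.
- chamber_lock (a point): Where an ear is when the cap is locked: on the chamber's +x (the other on -x), 28 mm from the axis, 23.5 mm above the underside, against a stop under the claw. From the gap it is 128 degrees clockwise. Ears stay under the claws when the cap is let go, so the turn may be made in several grasps.
- seal (a joint): Travel in m of the chamber's black seal ring (radii 19 to 26 mm): 0 up, with its top 24 mm above the chamber's underside, 0.006 fully down. Spring 1.5 N/mm. The cap's rim rests on it; for the ears to pass under the claws it must be pressed 3 mm or more, best 4.5 to 6 mm (7 to 9 N). Locked, it stands at about 0.003.
- cap_center (a point): Cap's axis, 27 mm above its lower rim; z up. Loose aluminium shell, about 0.12 kg, 54 mm high, 50 mm in diameter, open below: cavity radius 20 mm, 35 mm deep; the knurled top 19 mm is solid. It stands on its rim on the bench at any yaw. Locked, this point is about 33 mm above the chamber's centre point and the cap's x lies along the chamber's x, either way round.
- cap_ear (a point): One of the cap's two ears (the other is opposite), on the cap's +x, 28 mm from its axis, 2.5 mm above its rim. Ears are 12 mm wide, 5 mm high and reach to 31 mm from the axis. The rib on top of the cap runs along the line of the ears.
- connector_center (a point): Centre of the loose grey sealed connector, half-way up: a hollow barrel about 25 mm in diameter and 32 mm high, standing upright on the bench, z up. (The connectors in the big press are others.) Connector and cap stand on the left, about 80 to 130 mm from the side (y about 0.33 m) of a tall white tester: a wide gripper goes down beside it with its length along world x.

How it is judged:
On the way, in this order (a step that is already met when the one before it is completed fails the run):
1. the chamber is home in the fork (horizontal distance between chamber_center and fork below 0.005 m and angle between the x axis of chamber_center and the x axis of fork, either way round below 0.12 rad), for 0.2 s.
2. the connector stands in the chamber (horizontal distance between connector_center and chamber_center below 0.009 m and z of connector_center in the frame of chamber_center below 0.022 m and angle between connector_center's own z axis and vertical below 0.2 rad), for 0.2 s.
At the end, for the whole second after the job is handed in: Chamber on the bench in the fork (6 mm, 0.12 rad); connector upright on its pedestal (9 mm, 0.2 rad); cap locked under the claws (within 5 mm of the axis, centre under 35 mm above the chamber's, within 0.2 rad of the stop, level to 0.1 rad), at rest (all of step 2 and horizontal distance between chamber_center and fork below 0.006 m and angle between the x axis of chamber_center and the x axis of fork, either way round below 0.12 rad and height (world z) of chamber_center below 0.018 m and horizontal distance between cap_center and chamber_center below 0.005 m and z of cap_center in the frame of chamber_center below 0.035 m and angle between the x axis of cap_center and the x axis of chamber_center, either way round below 0.2 rad and angle between cap_center's own z axis and vertical below 0.1 rad and linear speed of cap below 0.02 m/s); the robot touches nothing.
It fails at once if the chamber is lifted off the bench (height (world z) of chamber_center above 0.03 m).
It fails at once if another thing on the bench is moved by more than 30 mm (distance of any of usb_stick, grease_tin, wrench, screwdriver, test_plug from where it was at the start of the episode above 0.03 m).
It also fails if it takes over 72 s, if anything falls off the work surface, if the arm or the gripper's body presses on something with over 40 N, if the wrist force passes 120 N, or if a joint passes its speed limit or range.

## Working session

There is one attempt and no reset: what is moved stays moved. The work goes in short steps, Python scripts to look and compute and a tool call to move; the robot and the scene stay as the last step left them, time stands still between calls to the robot, and variables do not carry over. Pictures are saved under pics/ and viewed, and the job is handed in when it is done.

Besides the shell and the picture viewer there is one more tool, called by a JSON object that holds its "name" and its "arguments". move_arm: Moves the arm, as the interface text tells. Its arguments: {"type":"object","properties":{"plan":{"type":"array"}},"required":["plan"]}

```bash
mkdir -p pics; cat > h.py <<'E'
import numpy as np, cv2
from bench import robot
from scipy.spatial.transform import Rotation as R
def snap(n,f):
    im=robot.snapshot(n); cv2.imwrite('pics/'+f,im[:,:,::-1]); return im
E
python3 - <<'E'
from h import *
print(robot.observe())
for n in ("scene","top","wrist"):
    print(n,robot.calibration(n))
snap("scene","s0.png");snap("top","t0.png")
E
```

```text
{'time': 0.0, 'q': array([-1.14149722,  0.61591178, -0.01264902,  1.4249417 ,  0.00810869,
        1.10339242, -0.0403988 ]), 'joint_velocities': array([ 1.16649184e-03,  6.28091078e-04, -7.91631716e-04, -2.98680797e-03,
       -6.16447335e-04,  5.27296589e-05,  5.46247629e-04]), 'joint_torque': array([ 2.69630546e-04, -4.69214630e+01,  2.58985916e-01, -1.71030718e+01,
        9.83371778e-03,  9.56054806e-03,  3.44588315e-06]), 'position': array([0.28575098, 0.58294927, 0.23012871]), 'tcp_rot': array([-2.80680912e-04,  2.25883653e-01,  9.74153418e-01, -1.27093746e-03]), 'wrist_force': array([1.26175913e+00, 5.79822140e-04, 3.08411719e-02]), 'wrist_torque': array([-0.00719997, -0.02568484, -0.01676066]), 'opening': 1.0001974567235032}
scene {'K': array([[507.48368468,   0.        , 319.38695947],
       [  0.        , 507.48368468, 239.45375217],
       [  0.        ,   0.        ,   1.        ]]), 'eye': array([ 0.1863713 , -0.30008574,  0.65808777]), 'orientation': array([ 0.86830535,  0.34577652, -0.12170935, -0.33417249])}
top {'K': array([[620.24569432,   0.        , 318.76566583],
       [  0.        , 620.24569432, 245.54320033],
       [  0.        ,   0.        ,   1.        ]]), 'eye': array([0.39244829, 0.14270559, 0.90745481]), 'orientation': array([-0.6964105 , -0.0612718 ,  0.06107437,  0.71241007])}
wrist {'K': array([[348.31941244,   0.        , 317.22290703],
       [  0.        , 348.31941244, 241.99078722],
       [  0.        ,   0.        ,   1.        ]]), 'mount': array([[ 9.02488506e-04,  9.59245360e-01,  2.82573045e-01,
         7.27992550e-02],
       [ 9.99998774e-01, -1.22719920e-03,  9.72130024e-04,
         5.97209111e-05],
       [ 1.27928463e-03,  2.82571821e-01, -9.59245292e-01,
        -1.42957287e-01],
       [ 0.00000000e+00,  0.00000000e+00,  0.00000000e+00,
         1.00000000e+00]])}
```

View pics/s0.png

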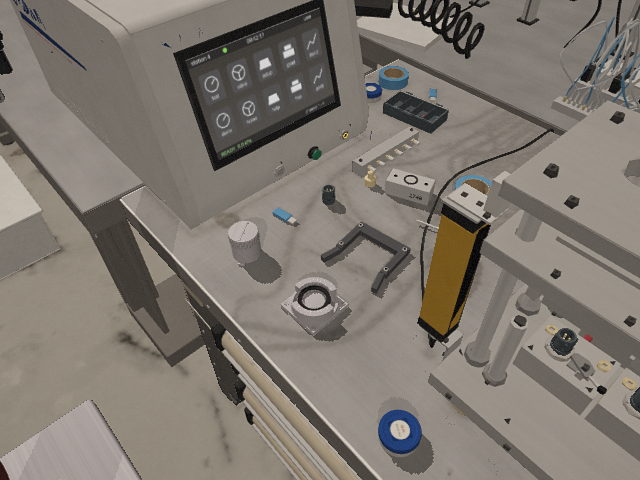

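View pics/t0.png

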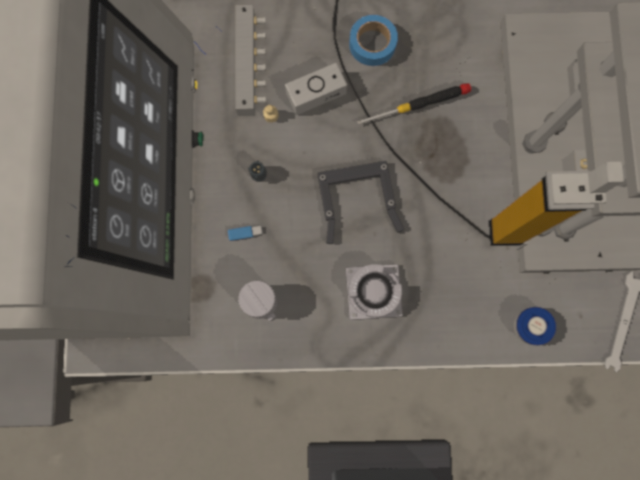

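```bash
cat >> h.py <<'E'
def campose(n,obs=None):
    c=robot.calibration(n)
    if n=="wrist":
        q=obs['tcp_rot']; T=np.eye(4); T[:3,:3]=R.from_quat([q[1],q[2],q[3],q[0]]).as_matrix(); T[:3,3]=obs['position']
        M=T@c['mount']; return c['K'],M[:3,3],M[:3,:3]
    q=c['orientation']; return c['K'],np.array(c['eye']),R.from_quat([q[1],q[2],q[3],q[0]]).as_matrix()
def pix2(n,uv,z,obs=None):
    K,e,Rm=campose(n,obs); u,v=uv
    d=Rm@np.array([(u-K[0,2])/K[0,0],-(v-K[1,2])/K[1,1],-1]); t=(z-e[2])/d[2]; return e+t*d
def proj(n,p,obs=None):
    K,e,Rm=campose(n,obs); c=Rm.T@(np.array(p)-e)
    return np.array([K[0,0]*c[0]/-c[2]+K[0,2], K[1,1]*(-c[1])/-c[2]+K[1,2]])
def crop(src,dst,x0,y0,x1,y1,s):
    im=cv2.imread('pics/'+src)[y0:y1,x0:x1]; cv2.imwrite('pics/'+dst,cv2.resize(im,None,fx=s,fy=s,interpolation=cv2.INTER_CUBIC))
E
python3 - <<'E'
from h import *
crop('t0.png','t0c.png',220,150,420,330,4)
for uv in [(190,335),(190,0),(66,372),(600,365)]: print(uv,pix2("top",uv,0))
print(proj("top",[.286,.584,.231]),proj("scene",[.286,.584,.231]))
E
```

```text
(190, 335) [0.42392094 0.33070605 0.        ]
(190, 0) [0.95385061 0.33773637 0.        ]
(66, 372) [0.37532341 0.50803555 0.        ]
(600, 365) [ 0.36795882 -0.25851134  0.        ]
[-100.26941709  467.27263077] [ 5.30756774 94.14536258]
```

View pics/t0c.png

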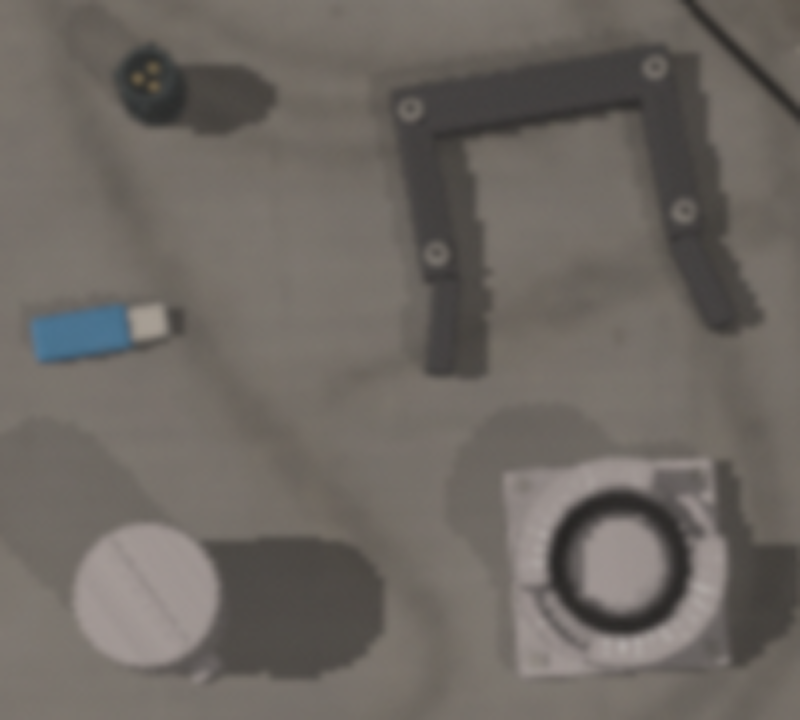

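```bash
python3 - <<'E'
from h import *
g=lambda x,y:(x/4+220-.375,y/4+150-.375)
P=lambda c,z:pix2("top",g(*c),z)
print('fork')
for c in [(435,137),(648,103),(456,270),(672,230),(410,109),(655,67),(436,253),(684,211)]: print(c,P(c,.012).round(4))
print('chamber foot')
for c in [(503,472),(713,458),(728,668),(519,677)]: print(c,P(c,.010).round(4))
print('ring',P((620,562),.024)); 
print('cap',P((146,594),.054),P((110,535),.054),P((190,640),.054)); print('ear',P((205,672),.004))
print('conn',P((151,80),.032))
print('usb',P((35,335),0),P((180,320),0))
E
```

```text
fork
(435, 137) [0.6422 0.1247 0.012 ]
(648, 103) [0.6534 0.0448 0.012 ]
(456, 270) [0.5913 0.1183 0.012 ]
(672, 230) [0.6046 0.0379 0.012 ]
(410, 109) [0.6532 0.1338 0.012 ]
(655, 67) [0.6673 0.0417 0.012 ]
(436, 253) [0.5979 0.1255 0.012 ]
(684, 211) [0.6117 0.0332 0.012 ]
chamber foot
(503, 472) [0.5159 0.1031 0.01  ]
(713, 458) [0.5193 0.0263 0.01  ]
(728, 668) [0.4429 0.0243 0.01  ]
(519, 677) [0.4414 0.0996 0.01  ]
ring [0.48061103 0.06292151 0.024     ]
cap [0.47029105 0.22912646 0.054     ] [0.49097591 0.24146446 0.054     ] [0.45415817 0.21411168 0.054     ]
ear [0.44608606 0.21295415 0.004     ]
conn [0.66055193 0.22856148 0.032     ]
usb [0.57274007 0.27547233 0.        ] [0.57720052 0.22138794 0.        ]
```

{"name": "move_arm", "arguments": {"plan": [[1,0.3,-4.7,0,0,0,0.1],[1,0.5,-9.4,0,0,0,0.2],[1,0.8,-14.1,0,0,0,0.3],[1,1.1,-18.8,0,0,0,0.4],[1,1.5,-23.4,0,0,0,0.49]]}}

```text
time: 0.6
position: [0.3007, 0.3473, 0.231]
tcp_rot: [-0.0, -0.019, 1.0, -0.0]
wrist_force: [0.9, -0.4, 0.9]
opening: 0.995
```

{"name": "move_arm", "arguments": {"plan": [[1,2,-4.5,0,0,0,0],[1,5,-8.4,0,0,0,0],[1,8,-12.3,0,0,0,0],[1,10.5,-16.5,-0.5,0,0,0],[1,12.5,-20.8,-2,0,0,0]]}}

```text
time: 1.1
position: [0.4283, 0.1402, 0.2121]
tcp_rot: [0.002, -0.017, 1.0, 0.001]
wrist_force: [1.2, 0.3, -0.0]
opening: 1.007
```

{"name": "move_arm", "arguments": {"plan": [[1,1.8,-3,-3,0,0,0],[1,3.6,-6,-6,0,0,0],[1,5.4,-7.6,-9,0,0,0],[1,5.4,-7.6,-10,0,0,0]]}}

```text
time: 1.5
position: [0.4806, 0.0616, 0.1085]
tcp_rot: [-0.002, -0.014, 1.0, -0.001]
wrist_force: [-0.6, 0.3, -0.2]
opening: 0.999
```

```bash
python3 - <<'E'
from h import *
print(robot.observe())
snap("wrist","w1.png");snap("top","t1.png");crop('t1.png','t1c.png',220,150,420,330,4)
E
```

```text
{'time': 1.5, 'q': array([-0.15286179,  0.54107533, -0.03076284,  2.02705358,  0.03298947,
        0.57737343,  1.39141825]), 'joint_velocities': array([-0.05724908,  0.11419361, -0.0505389 ,  0.10952251, -0.00679317,
       -0.21672021, -0.03872995]), 'joint_torque': array([ 5.62301707e-01, -3.68100035e+01,  2.80646626e-01, -1.07745981e+01,
        5.54704783e-02, -2.91169243e-02,  1.32285627e-01]), 'position': array([0.48063866, 0.06164879, 0.10852907]), 'tcp_rot': array([-0.0015241 , -0.01377839,  0.999903  , -0.00135019]), 'wrist_force': array([-0.57069641,  0.32252228, -0.22110565]), 'wrist_torque': array([ 0.00278829,  0.02311587, -0.00171289]), 'opening': 0.9986456833208939}
```

View pics/w1.png

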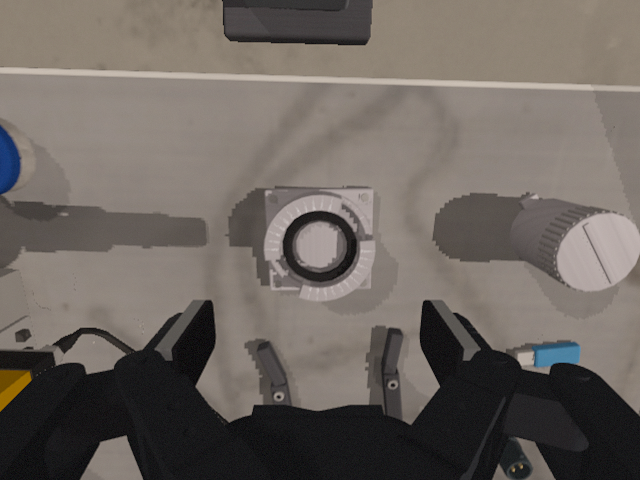

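View pics/t1.png

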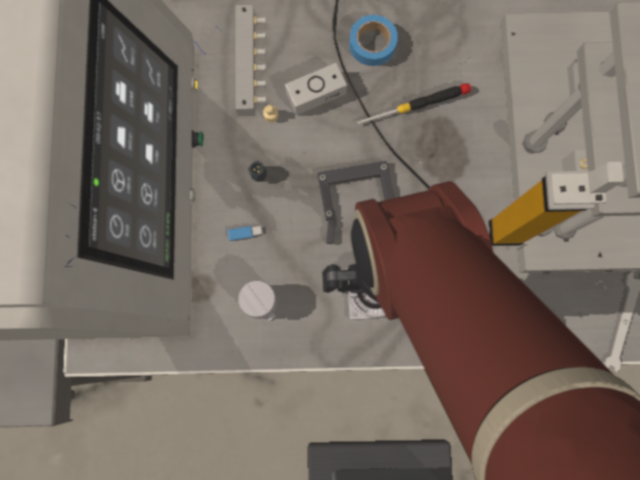

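```bash
python3 - <<'E'
from h import *
o=robot.observe()
print(pix2("wrist",(320,245),.024,o))
crop('w1.png','w1c.png',200,150,440,350,3.3)
c=robot.calibration("wrist");M=np.linalg.inv(c['mount']);K=c['K']
for zz in (0,-.006,-.013,-.02):
  for y in (-.0425,.0425):
    for x in (-.011,.011):
      p=(M@[x,y,zz,1])[:3]; print(zz,y,x,(K[0,0]*p[0]/-p[2]+K[0,2]).round(),(K[1,1]*-p[1]/-p[2]+K[1,2]).round())
E
```

```text
[0.47474922 0.06755366 0.024     ]
0 -0.0425 -0.011 224.0 328.0
0 -0.0425 0.011 220.0 284.0
0 0.0425 -0.011 408.0 329.0
0 0.0425 0.011 412.0 285.0
-0.006 -0.0425 -0.011 221.0 335.0
-0.006 -0.0425 0.011 217.0 290.0
-0.006 0.0425 -0.011 412.0 336.0
-0.006 0.0425 0.011 416.0 290.0
-0.013 -0.0425 -0.011 216.0 344.0
-0.013 -0.0425 0.011 212.0 297.0
-0.013 0.0425 -0.011 416.0 345.0
-0.013 0.0425 0.011 420.0 297.0
-0.02 -0.0425 -0.011 211.0 354.0
-0.02 -0.0425 0.011 207.0 305.0
-0.02 0.0425 -0.011 421.0 354.0
-0.02 0.0425 0.011 425.0 305.0
```

View pics/w1c.png

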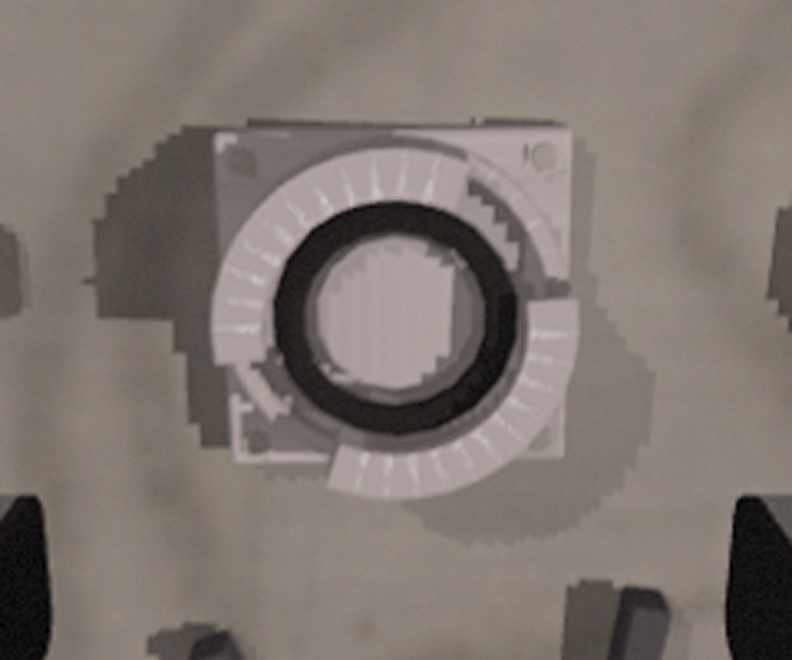

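```bash
python3 - <<'E'
from h import *
o=robot.observe()
print(o['position'],o['joint_velocities'].round(3),o['tcp_rot'])
im=snap("wrist","w2.png")
crop('w2.png','w2c.png',200,150,440,350,3.3)
crop('w2.png','w2d.png',480,170,640,300,4)
E
```

```text
[0.47855333 0.06547303 0.10965182] [-0.026 -0.053 -0.023 -0.014 -0.001  0.02   0.   ] [-2.44500161e-03 -1.67672098e-02  9.99856416e-01 -1.75535635e-04]
```

View pics/w2c.png

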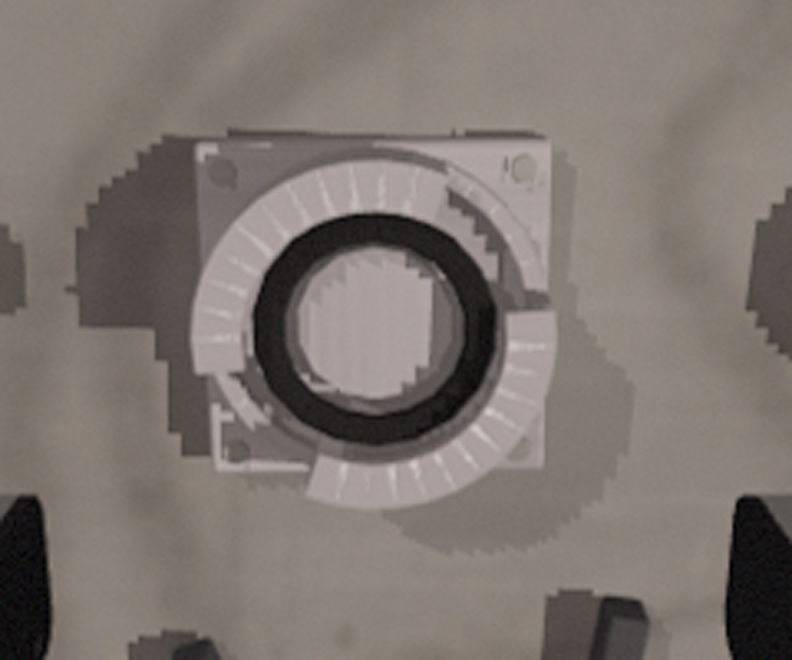

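View pics/w2d.png

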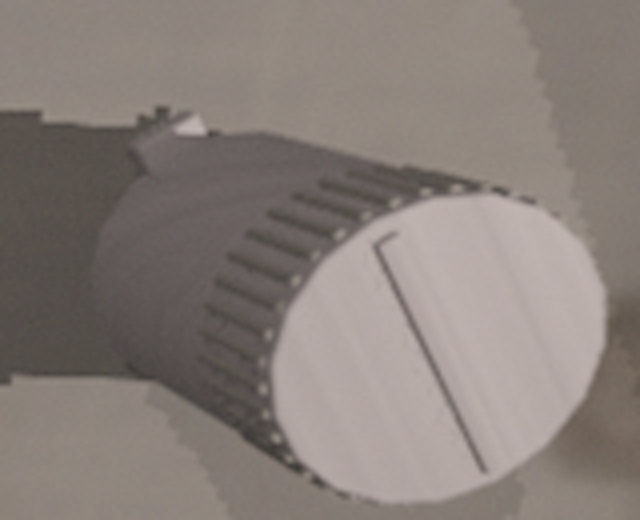

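```bash
python3 - <<'E'
from h import *
for i in range(3):
  o=robot.observe(); print(o['position'],o['tcp_rot'].round(4))
print(pix2("wrist",(200+375/3.3-.3,150+327/3.3-.3),.024,o))
f=lambda x,y:(200+x/3.3-.3,150+y/3.3-.3)
for c in [(195,143),(551,141),(543,468),(217,472)]: print(pix2("wrist",f(*c),.010,o))
g=lambda x,y:(480+x/4-.3,170+y/4-.3)
for c in [(438,350),(375,240),(487,470)]: print('cap',pix2("wrist",g(*c),.054,o))
E
```

```text
[0.47905018 0.06651529 0.11088754] [-1.200e-03 -1.770e-02  9.998e-01  2.000e-04]
[0.47905018 0.06651529 0.11088754] [-1.200e-03 -1.770e-02  9.998e-01  2.000e-04]
[0.47905018 0.06651529 0.11088754] [-1.200e-03 -1.770e-02  9.998e-01  2.000e-04]
[0.47872762 0.06418615 0.024     ]
[0.4435826  0.02458899 0.01      ]
[0.44040133 0.10012728 0.01      ]
[0.51572549 0.10401035 0.01      ]
[0.51950059 0.02886251 0.01      ]
cap [0.468552   0.23124088 0.054     ]
cap [0.45188437 0.21758051 0.054     ]
cap [0.48775236 0.24382814 0.054     ]
```

{"name": "move_arm", "arguments": {"plan": [[1,0,-0.25,-4,0,0,0.01],[1,0,-0.25,-7.5,0,0,0.01],[1,0,-0.25,-9,0,0,0.01],[1,0,-0.25,-10,0,0,0.01],[1,0,-0.25,-10.3,0,0,0.01]]}}

```text
time: 2.15
position: [0.4801, 0.0645, 0.0086]
tcp_rot: [0.0, -0.023, 1.0, 0.0]
wrist_force: [0.1, 0.3, -0.3]
opening: 0.999
```

{"name": "move_arm", "arguments": {"plan": [[0.4,0,0,0,0,0,0],[0.4,0,0,0,0,0,0],[0.4,0,0,0,0,0,0]]}}

```text
time: 2.45
position: [0.4806, 0.0634, 0.01]
tcp_rot: [0.001, -0.022, 1.0, 0.0]
wrist_force: [-2.3, -1.1, 7.1]
opening: 0.837
```

```bash
python3 - <<'E'
from h import *
o=robot.observe(); print(o['position'],o['tcp_rot'].round(4),o['opening'],o['wrist_force'])
snap("wrist","w3.png");snap("scene","s3.png");crop('s3.png','s3c.png',230,200,430,350,4)
E
```

```text
[0.48058708 0.06337167 0.01003586] [ 1.000e-03 -2.250e-02  9.997e-01  1.000e-04] 0.8372456032078388 [-2.25670978 -1.13551256  7.11491192]
```

View pics/w3.png

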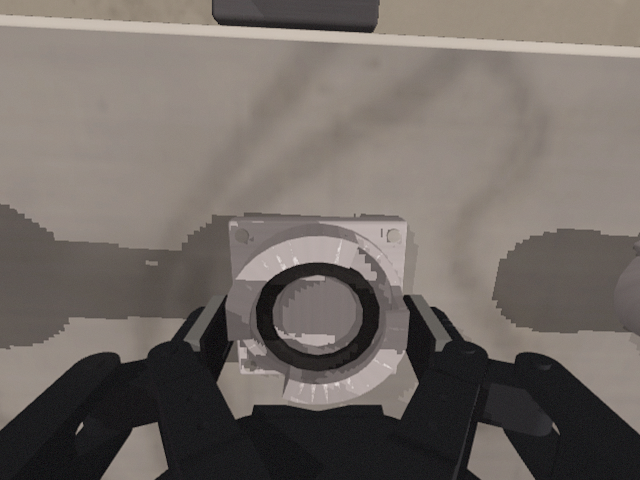

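View pics/s3c.png

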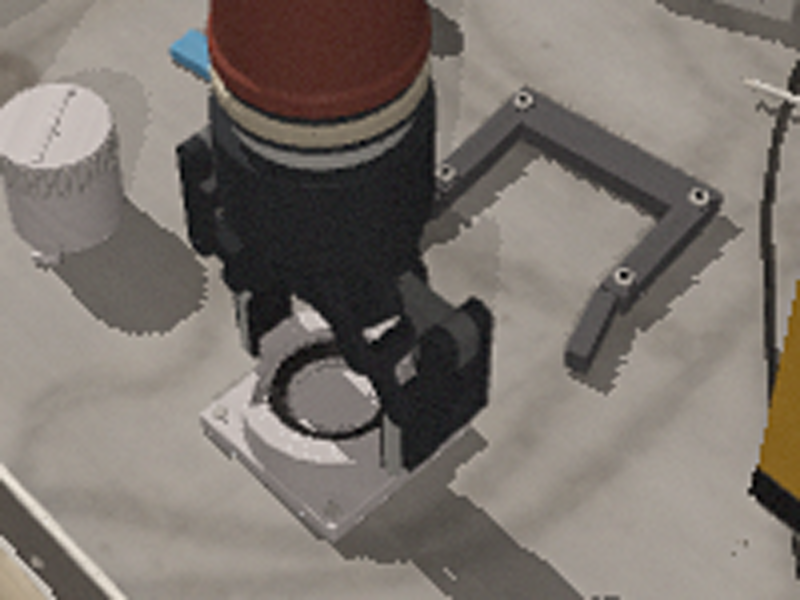

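{"name": "move_arm", "arguments": {"plan": [[1,0,0,0,0,0,0],[1,0,0,0.2,0,0,0],[1,0,0,0.8,0,0,0],[0.5,0,0,0.8,0,0,0],[0.5,0,0,0.8,0,0,0]]}}

```text
time: 3.05
position: [0.4808, 0.0634, 0.0182]
tcp_rot: [0.001, -0.022, 1.0, 0.0]
wrist_force: [-3.2, -0.3, 16.1]
opening: 0.826
```

{"name": "move_arm", "arguments": {"plan": [[0.5,0,0,0,0,0,0]]}}

```text
time: 3.15
position: [0.4809, 0.0634, 0.0182]
tcp_rot: [0.001, -0.022, 1.0, 0.0]
wrist_force: [-2.2, -0.0, 15.4]
opening: 0.821
```

```bash
python3 - <<'E'
from h import *
o=robot.observe(); print(o['position'],o['tcp_rot'].round(4),o['opening'],o['wrist_force'])
snap("wrist","w4.png");snap("scene","s4.png");crop('s4.png','s4c.png',270,250,370,350,6)
E
```

```text
[0.48088845 0.06341284 0.01820484] [ 1.200e-03 -2.240e-02  9.997e-01  2.000e-04] 0.820506845741253 [-2.21717444 -0.04320669 15.38838194]
```

View pics/s4c.png

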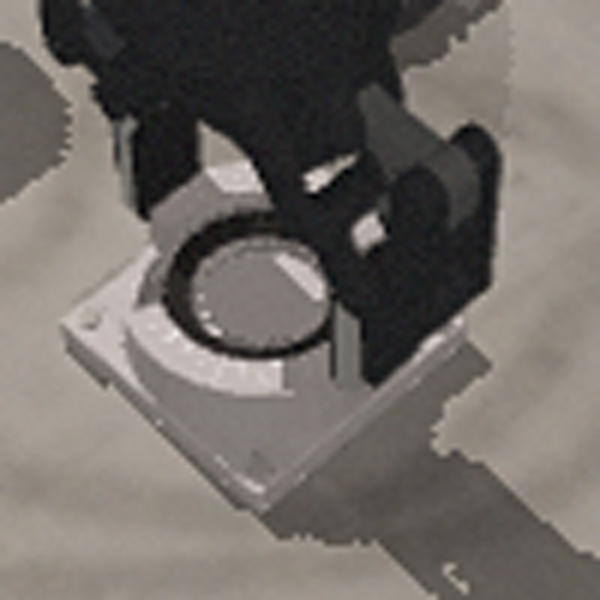

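{"name": "move_arm", "arguments": {"plan": [[0.5,0.5,0.1,0.1,0,0,0.02],[0.5,1.8,0.3,0.15,0,0,0.05],[0.5,3.4,0.5,0.15,0,0,0.08],[0.5,5.0,0.72,0.15,0,0,0.1],[0.5,6.5,0.92,0.15,0,0,0.1]]}}

```text
time: 3.75
position: [0.5381, 0.071, 0.0183]
tcp_rot: [-0.008, -0.072, 0.997, -0.001]
wrist_force: [-10.9, -1.3, 16.1]
opening: 0.821
```

```bash
python3 - <<'E'
from h import *
o=robot.observe(); print(o['position'],o['tcp_rot'].round(4),o['opening'],o['wrist_force'])
snap("wrist","w5.png");snap("scene","s5.png");crop('s5.png','s5c.png',270,190,430,320,5)
E
```

```text
[0.53809566 0.07103644 0.01828821] [-0.008  -0.0722  0.9974 -0.001 ] 0.8205408546893045 [-10.85237334  -1.3237237   16.05770238]
```

View pics/s5c.png

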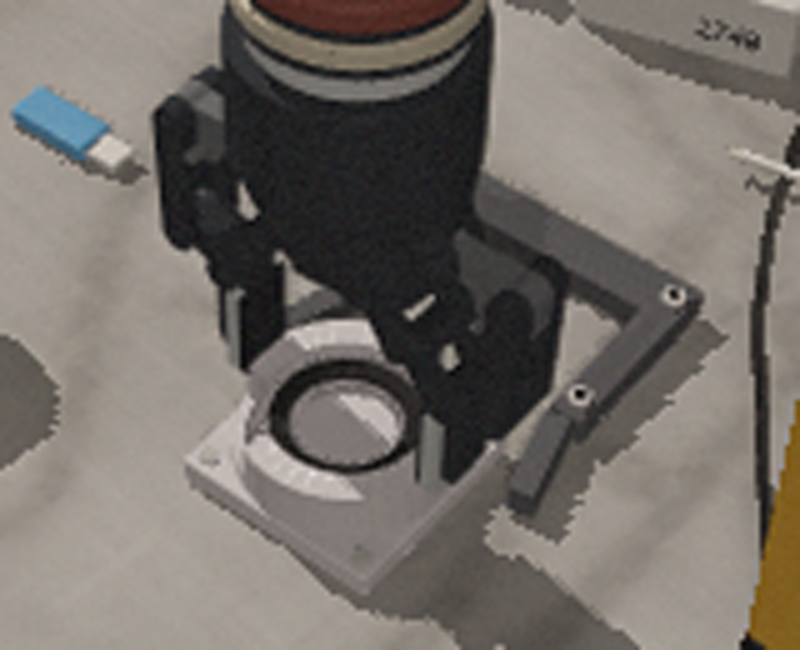

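View pics/w5.png

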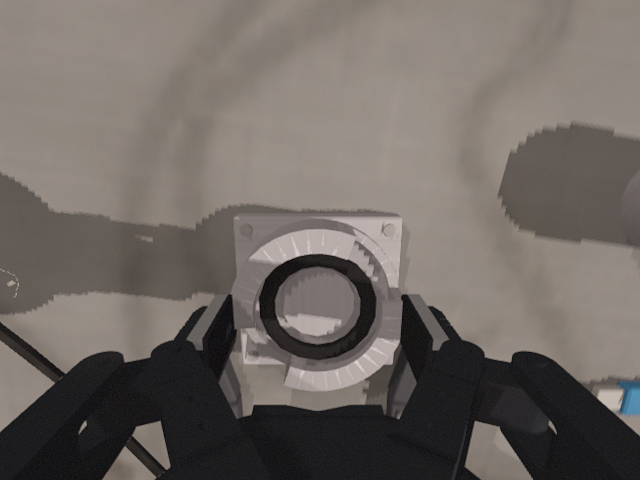

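{"name": "move_arm", "arguments": {"plan": [[0.5,1.5,0.0,0.1,0,0,0.005],[0.5,3,0.15,0.2,0,0,0.01],[0.5,4.5,0.37,0.2,0,0,0.01],[0.5,6,0.6,0.2,0,0,0.01],[0.5,6.6,0.7,0.2,0,0,0.01]]}}

```text
time: 4.35
position: [0.6117, 0.0794, 0.0189]
tcp_rot: [-0.0, -0.077, 0.997, 0.0]
wrist_force: [0.2, -1.0, -4.3]
opening: 0.821
```

{"name": "move_arm", "arguments": {"plan": [[0.5,0.3,0.04,0,0,0,0],[0.5,0.6,0.08,0,0,0,0]]}}

```text
time: 4.55
position: [0.6126, 0.0795, 0.0186]
tcp_rot: [-0.005, -0.077, 0.997, -0.001]
wrist_force: [-8.6, -1.4, 0.6]
opening: 0.82
```

```bash
python3 - <<'E'
from h import *
o=robot.observe(); print(o['position'],o['tcp_rot'].round(4),o['opening'],o['wrist_force'])
snap("wrist","w6.png");snap("scene","s6.png");crop('s6.png','s6c.png',290,190,450,310,5)
E
```

```text
[0.61260879 0.07949419 0.01859788] [-5.20e-03 -7.70e-02  9.97e-01 -5.00e-04] 0.8202843470265573 [-8.56629091 -1.38890849  0.62469705]
```

View pics/s6c.png

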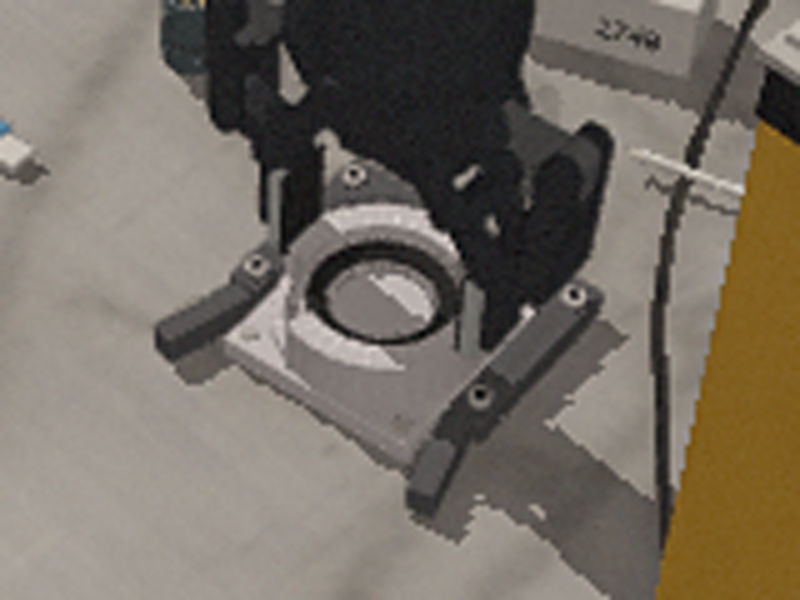

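View pics/w6.png

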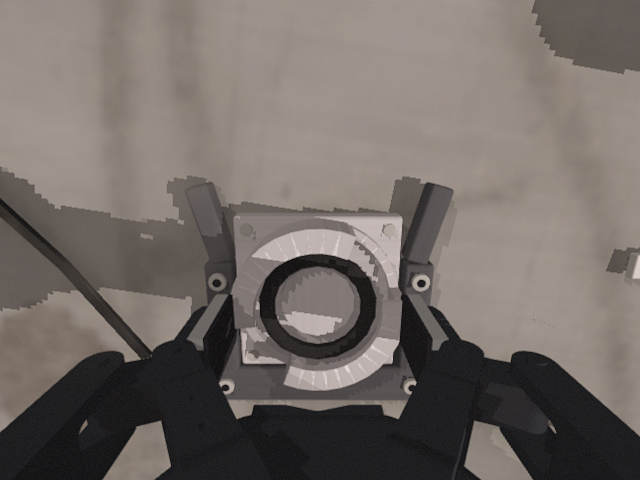

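{"name": "move_arm", "arguments": {"plan": [[0.5,0.4,0.06,0,0,0,0],[0.5,0.8,0.12,0,0,0,0],[0.5,0.8,0.12,0,0,0,0]]}}

```text
time: 4.95
position: [0.6125, 0.0795, 0.0185]
tcp_rot: [-0.014, -0.077, 0.997, -0.001]
wrist_force: [-17.6, -3.0, 10.3]
opening: 0.816
```

{"name": "move_arm", "arguments": {"plan": [[0.5,-0.6,-0.1,0,0,0,0],[0.7,-1.0,-0.14,0,0,0,0],[1,-1.0,-0.14,0,0,0,0],[1,-1.0,-0.14,0,0,0,0],[1,-1.0,-0.14,0.5,0,0,0]]}}

```text
time: 5.45
position: [0.6162, 0.0801, 0.0252]
tcp_rot: [0.001, -0.077, 0.997, 0.0]
wrist_force: [0.0, -0.7, -0.1]
opening: 0.998
```

{"name": "move_arm", "arguments": {"plan": [[1,0,0,2,0,0,0],[1,0,0,6,0,0,0],[1,0,0,9,0,0,0],[1,0,0,9.5,0,0,0]]}}

```text
time: 5.85
position: [0.6191, 0.0806, 0.1252]
tcp_rot: [0.006, -0.077, 0.997, 0.0]
wrist_force: [0.5, 0.3, -0.1]
opening: 1.001
```

```bash
python3 - <<'E'
from h import *
o=robot.observe(); print(o['position'],o['tcp_rot'].round(4),o['opening'],o['wrist_force'],o['q'],o['joint_velocities'].round(3))
snap("wrist","w7.png"); crop('w7.png','w7c.png',200,150,440,350,3.3)
E
```

```text
[0.6190699  0.08056943 0.12517856] [ 5.60e-03 -7.70e-02  9.97e-01  4.00e-04] 1.0014835199709973 [ 0.53351258  0.29190278 -0.08506945] [-0.11748347  0.68229946 -0.07850224  1.63144785  0.06808745  0.81920111
  1.50045832] [ 0.002 -0.013 -0.002  0.015 -0.009  0.075  0.006]
```

View pics/w7.png

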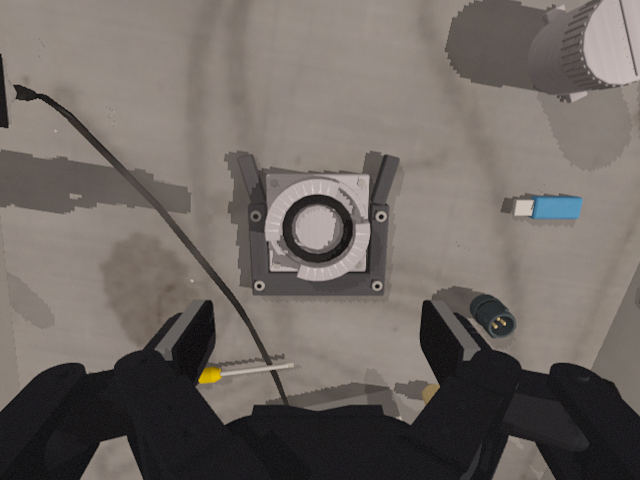

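View pics/w7c.png

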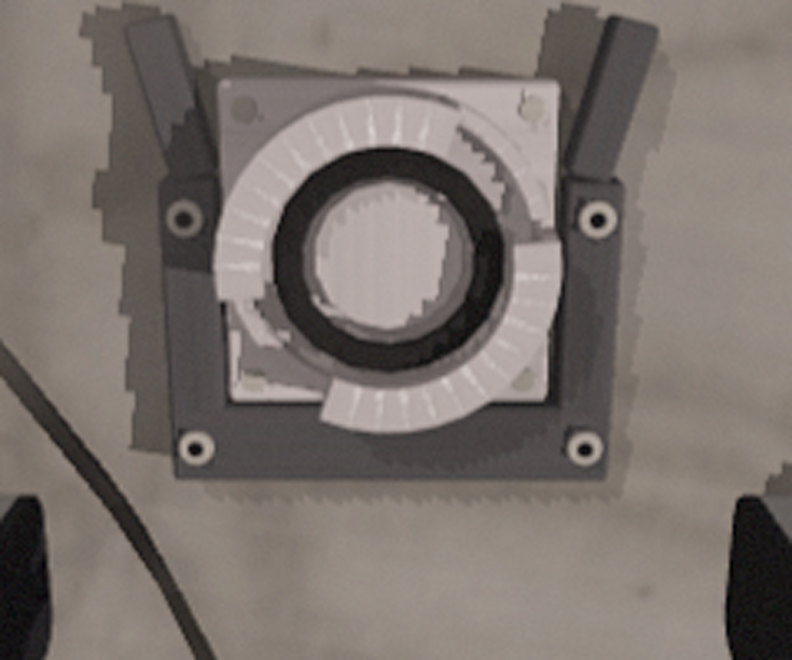

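```bash
python3 - <<'E'
from h import *
o=robot.observe(); print(o['position'],o['tcp_rot'].round(4))
f=lambda x,y:(200+x/3.3-.3,150+y/3.3-.3)
print('ring',pix2("wrist",f(388,260),.024,o))
C=[pix2("wrist",f(*c),.010,o) for c in [(219,80),(558,80),(548,402),(230,402)]]; print(np.round(C,4),np.mean(C,0))
print('fork origin top-based .6102,.0792')
for c in [(183,219),(597,219),(585,449),(196,449)]: print('screw',pix2("wrist",f(*c),.012,o))
crop('w7.png','w7d.png',460,280,540,350,8)
crop('w7.png','w7e.png',500,0,640,110,5)
E
```

```text
[0.61800319 0.08039099 0.12385729] [ 4.20e-03 -7.70e-02  9.97e-01  3.00e-04]
ring [0.60752334 0.07921949 0.024     ]
[[0.5765 0.0367 0.01  ]
 [0.565  0.1104 0.01  ]
 [0.6398 0.1229 0.01  ]
 [0.6516 0.0479 0.01  ]] [0.60823528 0.07947374 0.01      ]
fork origin top-based .6102,.0792
screw [0.60834081 0.03242483 0.012     ]
screw [0.5938587  0.12484889 0.012     ]
screw [0.64960009 0.13365583 0.012     ]
screw [0.66410174 0.04134917 0.012     ]
```

View pics/w7d.png

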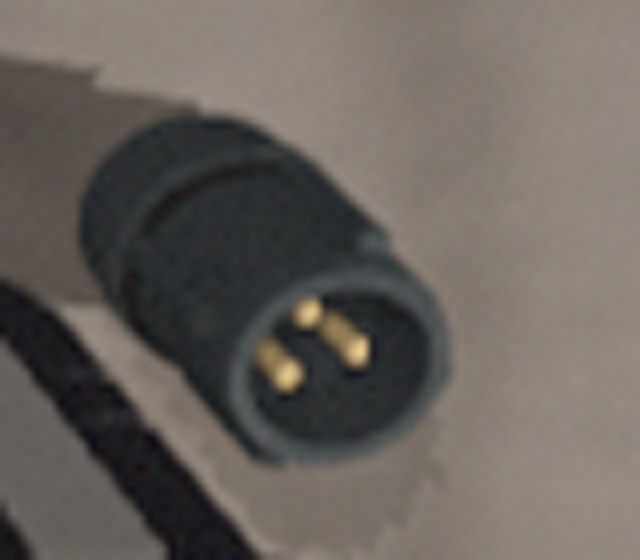

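View pics/w7e.png

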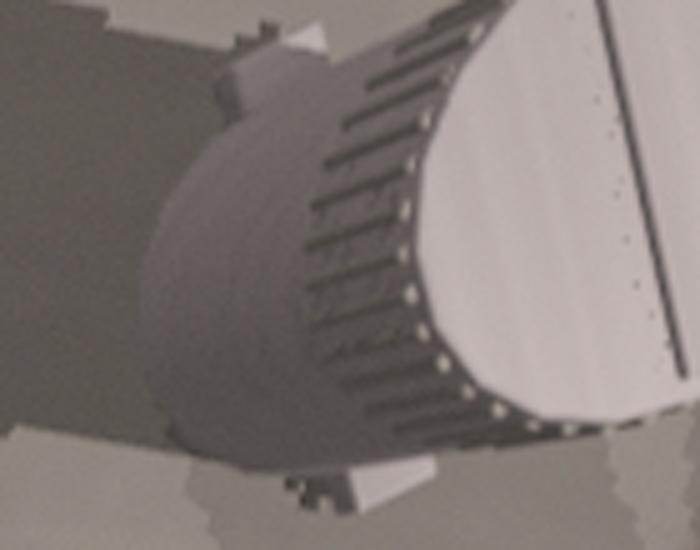

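```bash
python3 - <<'E'
from h import *
o=robot.observe()
print(pix2("wrist",(502.2,324.7),.032,o))
K,e,Rm=campose("wrist",o)
print(o['position'],o['tcp_rot'].round(4),o['time'])
E
```

```text
[0.6580308  0.22865321 0.032     ]
[0.61800319 0.08039099 0.12385729] [ 4.20e-03 -7.70e-02  9.97e-01  3.00e-04] 5.9
```

{"name": "move_arm", "arguments": {"plan": [[0.3,1.2,4.5,0,0,0,-0.1],[0.3,2.6,9,0,0,0,-0.15],[0.3,3.8,13,-1,0,0,-0.15],[0.3,4.15,14.8,-4,0,0,-0.15],[0.3,4.15,14.8,-5,0,0,-0.15]]}}

```text
time: 6.4
position: [0.6533, 0.2332, 0.0653]
tcp_rot: [-0.003, -0.006, 1.0, 0.001]
wrist_force: [-1.7, 0.2, 0.1]
opening: 0.652
```

```bash
python3 - <<'E'
from h import *
o=robot.observe(); print(o['position'],o['tcp_rot'].round(4),o['opening'],o['wrist_force'],o['q'])
snap("wrist","w8.png");snap("top","t8.png")
E
```

```text
[0.65325954 0.2332138  0.06527251] [-3.4e-03 -5.6e-03  1.0e+00  8.0e-04] 0.6523979967299633 [-1.71288935  0.21733826  0.08324636] [-0.35999951  0.85523803 -0.02386531  1.43496043  0.01858092  0.85738061
  1.19406733]
```

View pics/w8.png

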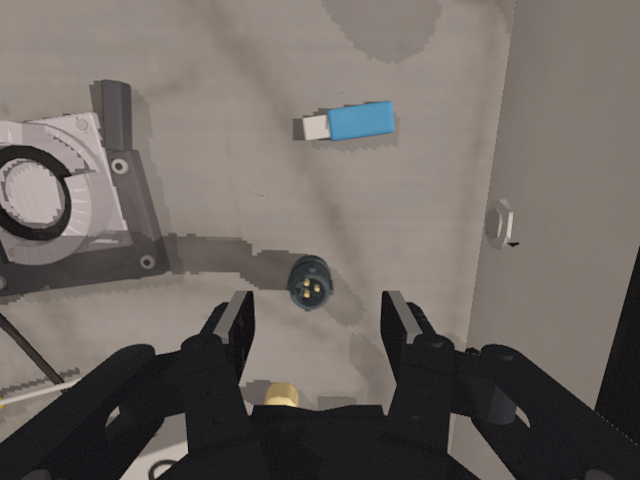

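View pics/t8.png

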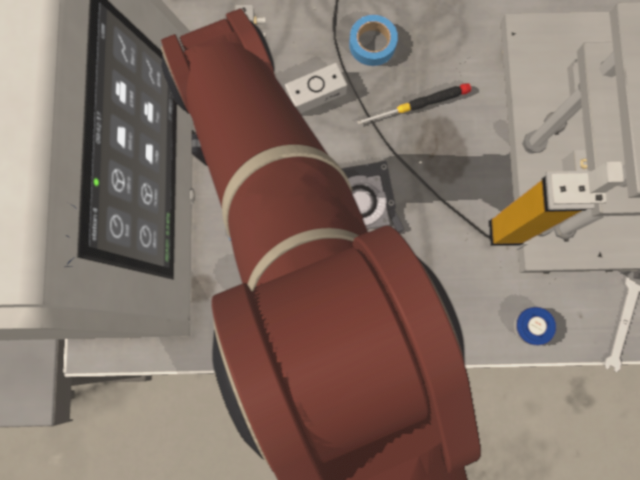

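```bash
python3 - <<'E'
from h import *
o=robot.observe(); print(o['position'],o['tcp_rot'].round(4),o['joint_velocities'].round(3))
snap("wrist","w9.png"); crop('w9.png','w9c.png',220,220,420,370,4)
E
```

```text
[0.65433437 0.22659815 0.06624843] [-0.0032 -0.0024  1.     -0.0018] [ 0.033 -0.05   0.034 -0.026  0.004  0.013  0.001]
```

View pics/w9c.png

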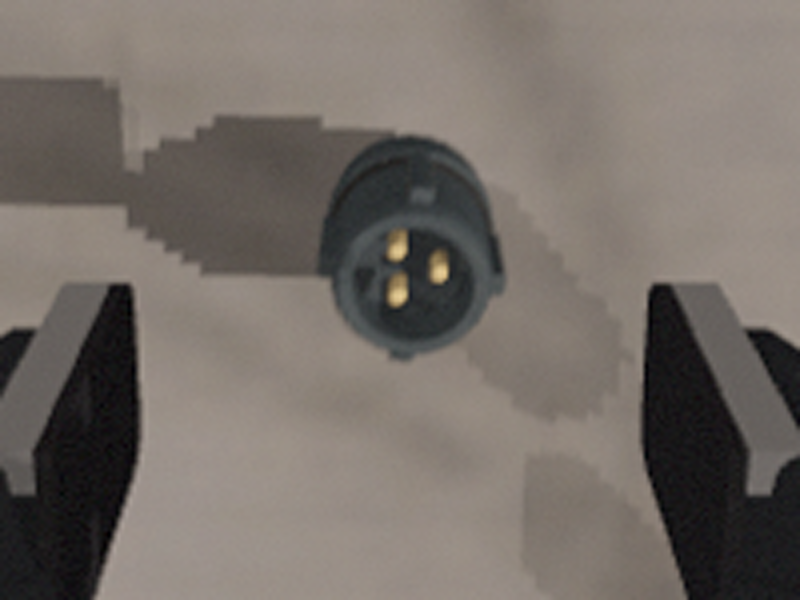

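```bash
python3 - <<'E'
from h import *
o=robot.observe(); print(o['position'],o['tcp_rot'].round(4),o['joint_velocities'].round(3))
print(pix2("wrist",(324,290.5),.032,o))
o['position']=np.array([0.65433437, 0.22659815 ,0.06624843]);o['tcp_rot']=[-0.0032,-0.0024 , 1.   , -0.0018]
print(pix2("wrist",(324,290.5),.032,o))
E
```

```text
[0.65598684 0.22547113 0.0682195 ] [-0.0014 -0.0013  1.     -0.0016] [ 0.019 -0.039  0.013 -0.027 -0.002 -0.002  0.   ]
[0.66412079 0.22955221 0.032     ]
[0.66144167 0.23064787 0.032     ]
```

{"name": "move_arm", "arguments": {"plan": [[0.3,0.2,0.2,-2,0,0,0],[0.3,0.2,0.2,-4,0,0,0],[0.3,0.2,0.2,-5.2,0,0,0],[0.3,0.2,0.2,-5.4,0,0,0],[0,0.2,0.2,-5.4,0,0,0]]}}

```text
time: 7.05
position: [0.6592, 0.2289, 0.0165]
tcp_rot: [0.0, -0.001, 1.0, -0.0]
wrist_force: [-0.3, 0.1, -0.2]
opening: 0.504
```

```bash
python3 - <<'E'
from h import *
o=robot.observe(); print(o['position'],o['tcp_rot'].round(4),o['joint_velocities'].round(3),o['wrist_force'])
snap("wrist","w10.png")
E
```

```text
[0.65922862 0.22888124 0.01646844] [ 4.0e-04 -1.4e-03  1.0e+00 -2.0e-04] [-0.006 -0.013 -0.005 -0.015 -0.    -0.001 -0.   ] [-0.30792814  0.14890673 -0.19701433]
```

View pics/w10.png

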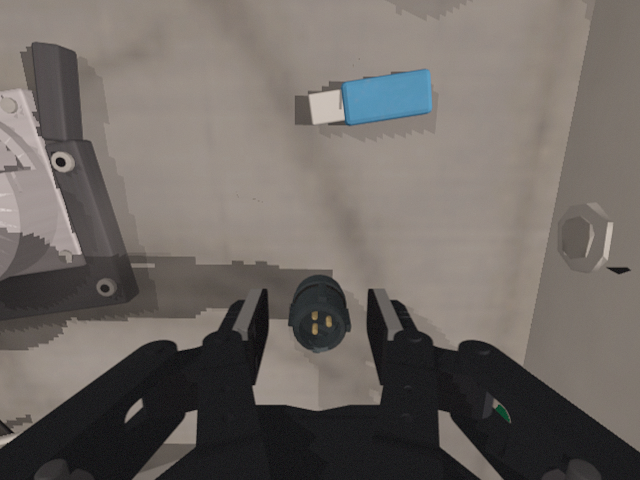

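{"name": "move_arm", "arguments": {"plan": [[-0.7,0,0,0,0,0,0],[-0.7,0,0,0,0,0,0],[-0.7,0,0,0,0,0,0],[-0.7,0,0,0,0,0,0]]}}

```text
time: 7.5
position: [0.6597, 0.2303, 0.0174]
tcp_rot: [0.001, -0.002, 1.0, 0.0]
wrist_force: [-1.0, -0.1, 6.2]
opening: 0.237
```

{"name": "move_arm", "arguments": {"plan": [[-0.7,0,0,1,0,0,0],[-0.7,0,0,3.5,0,0,0],[-0.7,0,0,6,0,0,0],[-0.7,-1,-3,7,0,0,0],[-0.7,-2,-7,7,0,0,0]]}}

```text
time: 8.0
position: [0.6393, 0.1636, 0.0883]
tcp_rot: [0.002, -0.005, 1.0, 0.002]
wrist_force: [0.4, -0.9, -0.2]
opening: 0.241
```

{"name": "move_arm", "arguments": {"plan": [[-0.7,-1,-3.5,0,0,0,0],[-0.7,-2.5,-7,0,0,0,0],[-0.7,-2.9,-7.9,0,0,0,0],[-0.7,-2.9,-7.9,0,0,0,0],[-0.7,-2.9,-7.9,0,0,0,0]]}}

```text
time: 8.5
position: [0.6101, 0.0829, 0.0861]
tcp_rot: [0.0, -0.003, 1.0, 0.001]
wrist_force: [-1.0, 0.2, 0.2]
opening: 0.236
```

```bash
python3 - <<'E'
from h import *
o=robot.observe(); print(o['position'],o['tcp_rot'].round(4),o['joint_velocities'].round(3),o['wrist_force'])
snap("wrist","w11.png");snap("scene","s11.png");crop('s11.png','s11c.png',270,170,430,290,5)
E
```

```text
[0.6100586  0.08293978 0.08609869] [ 4.0e-04 -2.9e-03  1.0e+00  1.0e-03] [-0.023  0.008 -0.018 -0.014  0.001  0.001  0.002] [-1.03758265  0.21549033  0.18906758]
```

View pics/w11.png

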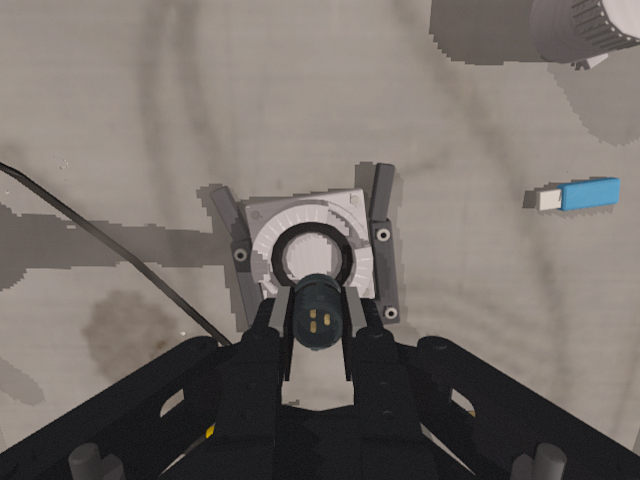

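View pics/s11c.png

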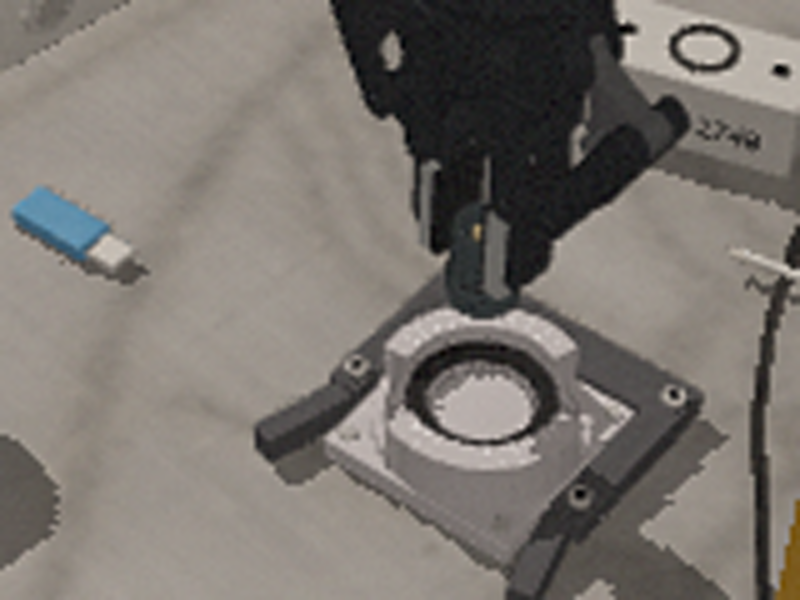

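```bash
python3 - <<'E'
from h import *
o=robot.observe(); print(o['position'],o['tcp_rot'].round(4),o['joint_velocities'].round(3))
print('ring',pix2("wrist",(313.5,257),.024,o),'conn',pix2("wrist",(318,326),o['position'][2]+.0155,o))
E
```

```text
[0.61007191 0.08385257 0.08589011] [ 4.0e-04 -3.8e-03  1.0e+00  1.0e-03] [-0.004  0.003  0.005  0.004  0.004  0.001  0.003]
ring [0.6073965 0.0819906 0.024    ] conn [0.61080827 0.08462622 0.10139011]
```

{"name": "move_arm", "arguments": {"plan": [[-0.7,-0.2,-0.35,-1.5,0,0,0],[-0.7,-0.2,-0.35,-3,0,0,0],[-0.7,-0.2,-0.35,-4.2,0,0,0],[-0.7,-0.2,-0.35,-4.8,0,0,0],[-0.7,-0.2,-0.35,-5.0,0,0,0]]}}

```text
time: 9.1
position: [0.6069, 0.0782, 0.0354]
tcp_rot: [-0.001, -0.003, 1.0, 0.0]
wrist_force: [-3.7, -0.4, 11.5]
opening: 0.233
```

```bash
python3 - <<'E'
from h import *
o=robot.observe(); print(o['position'],o['tcp_rot'].round(4),o['wrist_force'])
snap("wrist","w12.png");crop('w12.png','w12c.png',210,190,430,370,3.6)
E
```

```text
[0.60686809 0.07823231 0.03541403] [-1.2e-03 -2.5e-03  1.0e+00  1.0e-04] [-3.6902959  -0.42261564 11.52013687]
```

View pics/w12c.png

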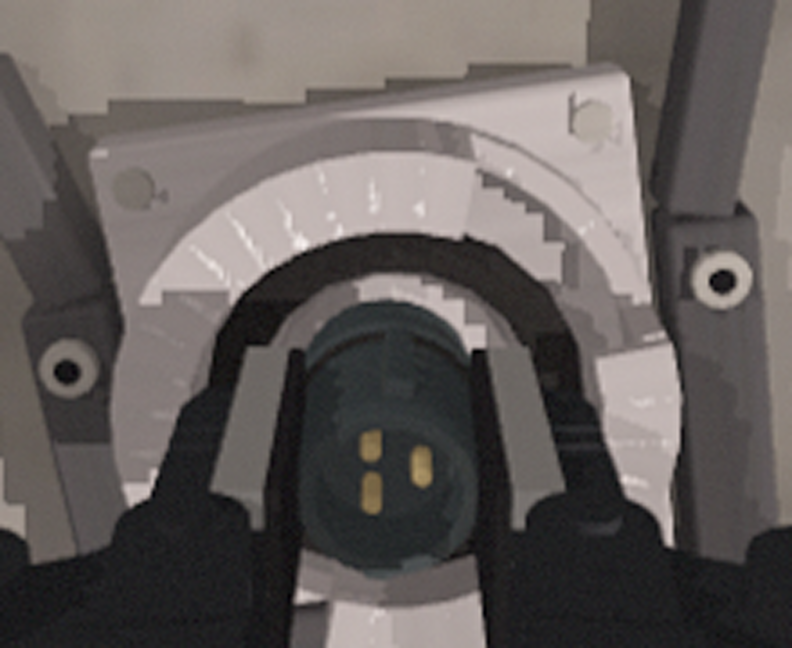

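{"name": "move_arm", "arguments": {"plan": [[-0.7,0.1,0,0.1,0,0,0],[0.2,0.1,0,0.2,0,0,0],[0.2,0.1,0,0.2,0,0,0],[0.2,0.1,0,0.3,0,0,0],[0.2,0.1,0,1.5,0,0,0]]}}

```text
time: 9.65
position: [0.6073, 0.0772, 0.0499]
tcp_rot: [-0.002, -0.002, 1.0, -0.0]
wrist_force: [-0.6, 0.4, -0.9]
opening: 0.598
```

{"name": "move_arm", "arguments": {"plan": [[0.4,0,0,4,0,0,0],[0.6,0,0,7,0,0,0],[1,-2,1,9,0,0,0],[1,-5,4,10,0,0,0],[1,-8,8,10,0,0,0]]}}

```text
time: 10.15
position: [0.53, 0.156, 0.1538]
tcp_rot: [0.003, 0.001, 1.0, 0.0]
wrist_force: [0.9, 1.8, -0.5]
opening: 0.998
```

```bash
python3 - <<'E'
from h import *
o=robot.observe(); print(o['position'],o['tcp_rot'].round(4),o['wrist_force'])
snap("wrist","w13.png")
E
```

```text
[0.52997829 0.15595573 0.15379369] [3.e-03 8.e-04 1.e+00 1.e-04] [ 0.87158961  1.76823116 -0.5293928 ]
```

View pics/w13.png

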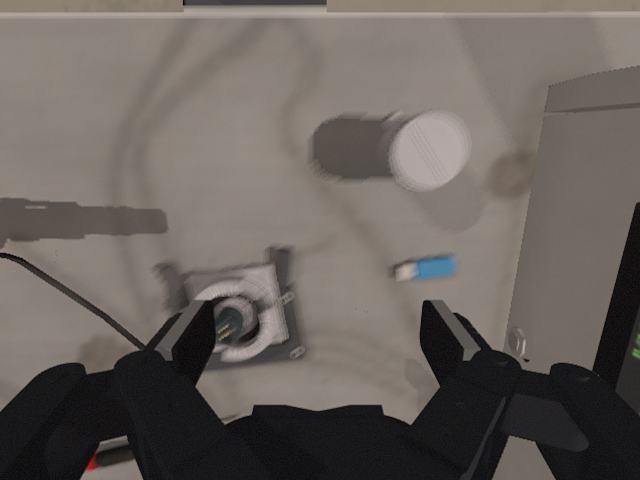

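{"name": "move_arm", "arguments": {"plan": [[1,-3,3.6,0,0,0,0],[1,-5.9,7.3,-1,0,0,0],[1,-5.9,7.3,-2.5,0,0,0],[1,-5.9,7.3,-3.5,0,0,0],[1,-5.9,7.3,-3.5,0,0,0]]}}

```text
time: 10.7
position: [0.4696, 0.229, 0.115]
tcp_rot: [-0.001, -0.001, 1.0, -0.001]
wrist_force: [0.7, -0.3, -0.2]
opening: 1.004
```

{"name": "move_arm", "arguments": {"plan": [[1,0,0,0,0,0,0],[1,0,0,0,0,0,0]]}}

```text
time: 10.9
position: [0.4709, 0.2294, 0.1164]
tcp_rot: [0.001, -0.001, 1.0, -0.0]
wrist_force: [-0.9, -0.2, -0.7]
opening: 1.002
```

```bash
python3 - <<'E'
from h import *
o=robot.observe(); print(o['position'],o['tcp_rot'].round(4),o['wrist_force'],o['q'])
snap("wrist","w14.png");snap("top","t14.png")
E
```

```text
[0.47086077 0.22937519 0.11636898] [ 7.e-04 -8.e-04  1.e+00 -0.e+00] [-0.88341363 -0.2454951  -0.67127691] [-0.47432594  0.57132907 -0.03154762  1.91906175  0.02930663  0.65039409
  1.0482649 ]
```

View pics/w14.png

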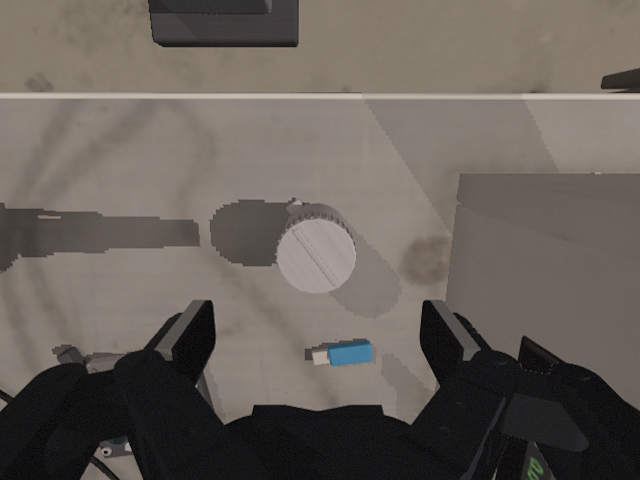

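View pics/t14.png

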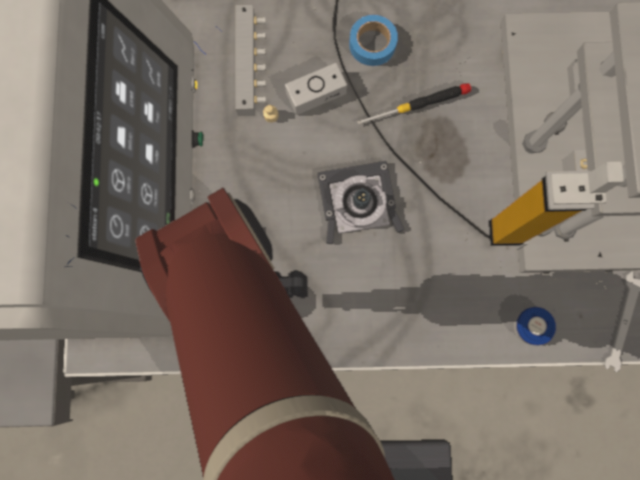

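```bash
python3 - <<'E'
from h import *
o=robot.observe(); print(o['position'],o['tcp_rot'].round(4))
print(pix2("wrist",(316.5,255.5),.054,o))
crop('t14.png','t14c.png',300,150,420,250,6);crop('w14.png','w14c.png',250,190,390,300,5)
E
```

```text
[0.47049328 0.22977384 0.11633478] [ 6.0e-04 -1.2e-03  1.0e+00  1.0e-04]
[0.46699526 0.22966773 0.054     ]
```

View pics/t14c.png

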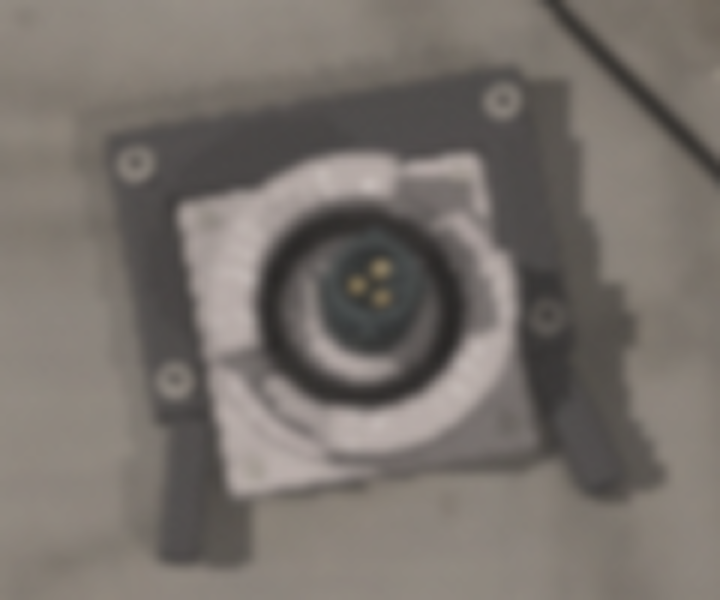

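View pics/w14c.png

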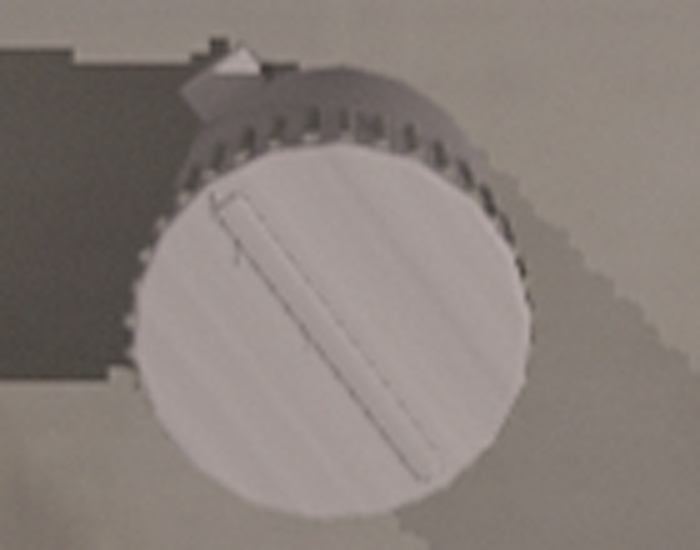

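```bash
python3 - <<'E'
from h import *
g=lambda x,y:(300+x/6-.4,150+y/6-.4)
print('ring',pix2("top",g(362,305),.024),'conn',pix2("top",g(371,288),.05))
C=[pix2("top",g(*c),.010) for c in [(178,207),(543,455),(232,497)]];print(np.round(C,4))
for c in [(135,162),(502,101),(547,315),(174,380)]: print('screw',pix2("top",g(*c),.012))
E
```

```text
ring [0.61270634 0.07941818 0.024     ] conn [0.61031709 0.0790072  0.05      ]
[[0.6423 0.1234 0.01  ]
 [0.5772 0.0352 0.01  ]
 [0.5684 0.112  0.01  ]]
screw [0.65361512 0.13384088 0.012     ]
screw [0.66726243 0.04182339 0.012     ]
screw [0.61210173 0.03292454 0.012     ]
screw [0.59776445 0.12553316 0.012     ]
```

{"name": "move_arm", "arguments": {"plan": [[1,-0.1,0,-3,0,0,0],[1,-0.1,0,-6,0,0,0],[1,-0.1,0,-8,0,0,0],[1,-0.1,0,-9,0,0,0],[1,-0.1,0,-9.2,0,0,0]]}}

```text
time: 11.5
position: [0.4684, 0.23, 0.0231]
tcp_rot: [-0.001, -0.002, 1.0, -0.0]
wrist_force: [-0.5, 0.8, 0.9]
opening: 1.002
```

```bash
python3 - <<'E'
from h import *
o=robot.observe(); print(o['position'],o['tcp_rot'].round(4),o['wrist_force'])
snap("wrist","w15.png")
E
```

```text
[0.46841884 0.23003826 0.02310462] [-6.0e-04 -1.9e-03  1.0e+00 -4.0e-04] [-0.53685812  0.81286124  0.90064045]
```

View pics/w15.png

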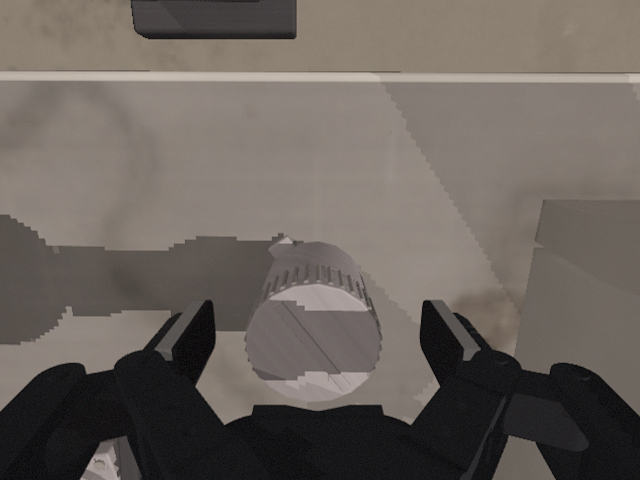

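{"name": "move_arm", "arguments": {"plan": [[0,0,0,0,0,0,0],[0,0,0,0,0,0,0],[-0.2,0,0,0,0,0,0],[-0.2,0,0,0,0,0,0],[-0.2,0,0,0,0,0,0]]}}

```text
time: 12.05
position: [0.4694, 0.2305, 0.0252]
tcp_rot: [0.001, -0.002, 1.0, 0.0]
wrist_force: [-0.3, -0.3, 4.9]
opening: 0.563
```

```bash
python3 - <<'E'
from h import *
o=robot.observe(); print(o['position'],o['tcp_rot'].round(4),o['wrist_force'],o['opening'])
snap("wrist","w16.png")
E
```

```text
[0.46935835 0.23053843 0.02522107] [ 1.e-03 -2.e-03  1.e+00  3.e-04] [-0.3330689  -0.28844069  4.86488351] 0.5630124598000277
```

View pics/w16.png

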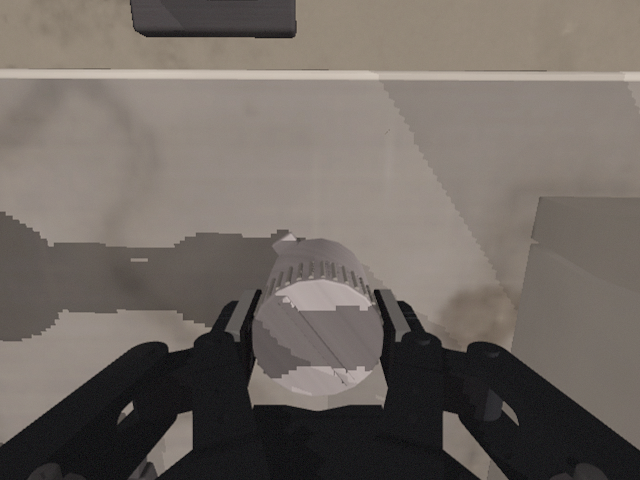

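{"name": "move_arm", "arguments": {"plan": [[-0.2,0,0,2,0,0,0],[-0.2,0,0,5,0,0,0],[-0.2,0,0,8,0,0,-0.1],[-0.2,1,-1,10,0,0,-0.24],[-0.2,3,-3,10,0,0,-0.38]]}}

```text
time: 12.6
position: [0.4991, 0.2037, 0.1273]
tcp_rot: [0.002, 0.187, 0.982, 0.003]
wrist_force: [0.2, -0.1, -0.9]
opening: 0.569
```

{"name": "move_arm", "arguments": {"plan": [[-0.2,2,-2,0,0,0,-0.14],[-0.2,4.5,-4.5,0,0,0,-0.28],[-0.2,7,-7.5,0,0,0,-0.42],[-0.2,9.5,-10,0,0,0,-0.56],[-0.2,11,-12,0,0,0,-0.7]]}}

```text
time: 13.1
position: [0.6103, 0.078, 0.1243]
tcp_rot: [0.001, 0.516, 0.857, 0.0]
wrist_force: [0.2, 0.3, -1.6]
opening: 0.568
```

{"name": "move_arm", "arguments": {"plan": [[-0.2,0.1,-0.1,0,0,0,-0.14],[-0.2,0.1,-0.1,0,0,0,-0.28],[-0.2,0.1,-0.1,0,0,0,-0.315],[-0.2,0.1,-0.1,0,0,0,-0.315],[-0.2,0.1,-0.1,0,0,0,-0.315]]}}

```text
time: 13.6
position: [0.6093, 0.0798, 0.1239]
tcp_rot: [-0.0, 0.64, 0.769, 0.0]
wrist_force: [-0.2, 0.0, -1.9]
opening: 0.566
```

```bash
python3 - <<'E'
from h import *
o=robot.observe(); print(o['position'],o['tcp_rot'].round(4),o['wrist_force'],o['opening'],o['q'])
q=o['tcp_rot'];m=R.from_quat([q[1],q[2],q[3],q[0]]).as_matrix();print(np.degrees(np.arctan2(m[1,1],m[0,1])),m[:,2])
snap("wrist","w17.png");snap("scene","s17.png");crop('s17.png','s17c.png',270,120,430,290,4)
E
```

```text
[0.60934665 0.07979096 0.12389314] [-2.000e-04  6.397e-01  7.686e-01  1.000e-04] [-0.18489668  0.04340846 -1.88612499] 0.5659676243636824 [-0.37745412  0.69889096  0.35617898  1.66050044 -0.30702685  0.83794524
  0.29165818]
10.461944195855743 [-1.77345461e-04  2.86955126e-04 -9.99999943e-01]
```

View pics/w17.png

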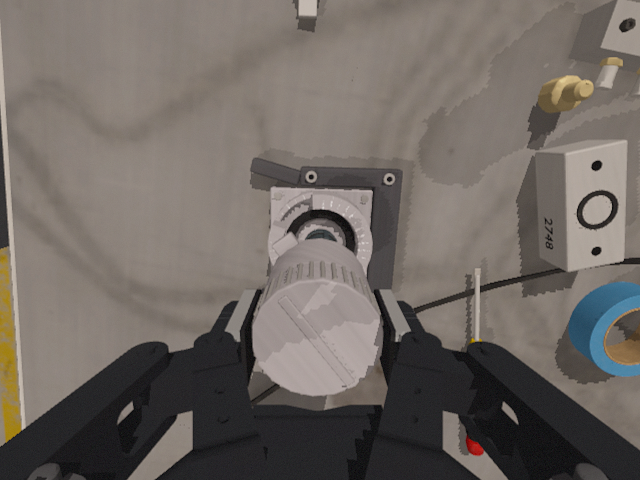

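View pics/s17c.png

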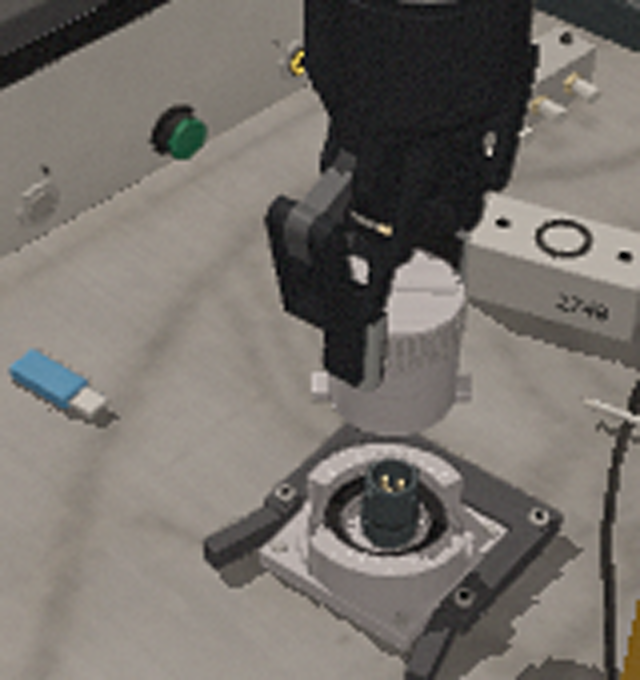

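```bash
python3 - <<'E'
from h import *
crop('w17.png','w17c.png',240,150,410,400,2.4)
crop('w17.png','w17d.png',245,260,395,400,5)
E
```

```text
(no output)
```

View pics/w17d.png

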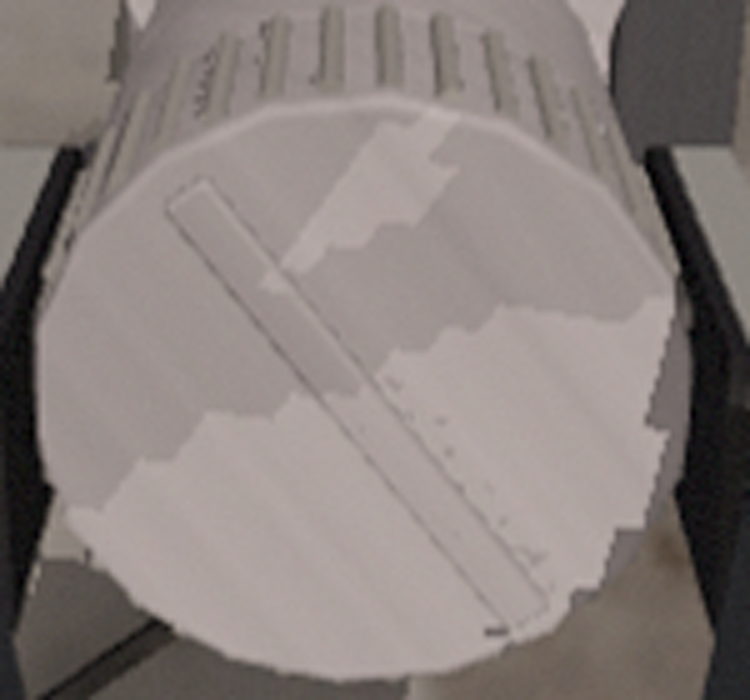

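View pics/w17c.png

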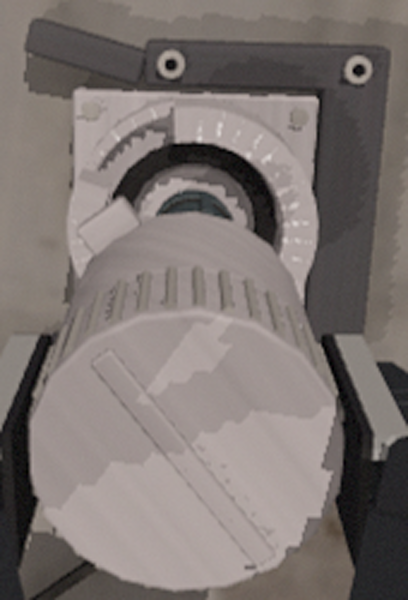

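```bash
python3 - <<'E'
from h import *
o=robot.observe(); print(o['position'])
zt=o['position'][2]+.0288
d=lambda x,y:(245+x/5-.4,260+y/5-.4)
a=pix2("wrist",d(187,195),zt,o);b=pix2("wrist",d(527,612),zt,o)
print('rib',a,b,np.degrees(np.arctan2(*(a-b)[1::-1])),(a+b)/2)
# circle fit of top rim points
pts=[(36,330),(60,520),(130,600),(340,680),(690,430),(680,300),(600,190),(440,110),(250,120),(130,200)]
W=np.array([pix2("wrist",d(*p),zt,o)[:2] for p in pts])
A=np.c_[2*W,np.ones(len(W))];s=np.linalg.lstsq(A,(W**2).sum(1),rcond=None)[0];print('cap c',s[:2],np.sqrt(s[2]+s[0]**2+s[1]**2))
c=lambda x,y:(240+x/2.4-.3,150+y/2.4-.3)
for p in [(170,65),(357,69)]: print('screw',pix2("wrist",c(*p),.012,o))
for p in [(75,91),(318,97)]: print('foot',pix2("wrist",c(*p),.010,o))
E
```

```text
[0.60945372 0.07965331 0.12392334]
rib [0.59296297 0.09434036 0.15272334] [0.62431789 0.06412091 0.15272334] 136.05645455449016 [0.60864043 0.07923064 0.15272334]
cap c [0.60857403 0.07942404] 0.024633909427293973
screw [0.59544549 0.12414915 0.012     ]
screw [0.6511353  0.13321202 0.012     ]
foot [0.56821801 0.11091756 0.01      ]
foot [0.64182652 0.12263185 0.01      ]
```

{"name": "move_arm", "arguments": {"plan": [[-0.2,0.05,0,-2,0,0,0],[-0.2,0.05,0,-4,0,0,0],[-0.2,0.05,0,-5.5,0,0,0],[-0.2,0.05,0,-6.3,0,0,0],[-0.2,0.05,0,-6.3,0,0,0]]}}

```text
time: 14.2
position: [0.6093, 0.0794, 0.0596]
tcp_rot: [-0.001, 0.641, 0.768, -0.001]
wrist_force: [-0.8, -0.3, -1.1]
opening: 0.565
```

```bash
python3 - <<'E'
from h import *
o=robot.observe(); print(o['position'],o['tcp_rot'].round(4),o['wrist_force'],o['opening'])
snap("wrist","w18.png");snap("scene","s18.png");crop('s18.png','s18c.png',300,170,420,280,6);crop('w18.png','w18c.png',200,200,440,400,3)
E
```

```text
[0.60930229 0.07935576 0.05962416] [-0.0009  0.6406  0.7679 -0.0009] [-0.84354539 -0.33792928 -1.12312208] 0.5651197934046561
```

View pics/w18c.png

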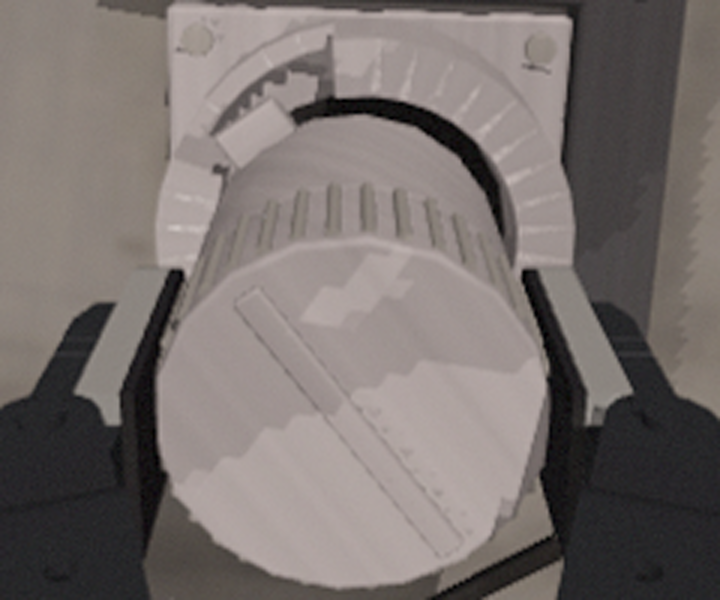

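View pics/s18c.png

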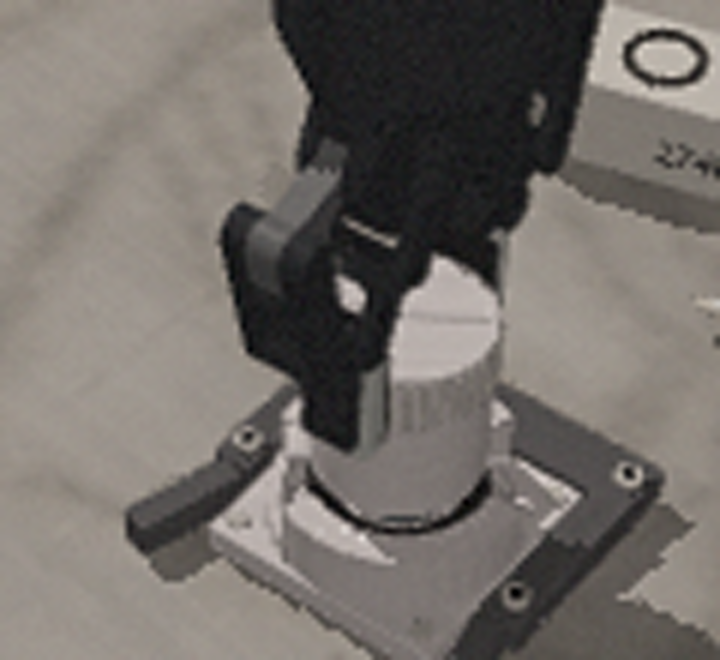

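{"name": "move_arm", "arguments": {"plan": [[-0.2,0.17,0.02,0,0,0,0],[-0.2,0.17,0.02,-0.3,0,0,0],[-0.2,0.17,0.02,-0.7,0,0,0],[-0.2,0.17,0.02,-1.0,0,0,0]]}}

```text
time: 14.7
position: [0.6116, 0.0797, 0.0506]
tcp_rot: [-0.0, 0.641, 0.768, -0.0]
wrist_force: [-0.1, 0.2, -1.1]
opening: 0.568
```

```bash
python3 - <<'E'
from h import *
o=robot.observe(); print(o['position'],o['tcp_rot'].round(4),o['wrist_force'],o['opening'])
snap("wrist","w19.png");snap("scene","s19.png");crop('s19.png','s19c.png',300,170,420,280,6);crop('w19.png','w19c.png',200,200,440,400,3)
o=robot.observe(); print(o['position'],o['tcp_rot'].round(4),o['wrist_force'],o['opening'])
E
```

```text
[0.61164046 0.0796769  0.050572  ] [-1.000e-04  6.406e-01  7.678e-01 -1.000e-04] [-0.07588577  0.22920025 -1.09966975] 0.5676435726882423
[0.61123827 0.07965922 0.05016955] [-5.000e-04  6.406e-01  7.678e-01 -5.000e-04] [ 0.78622579 -0.00734201 -1.10590247] 0.5687787850296684
```

View pics/w19c.png

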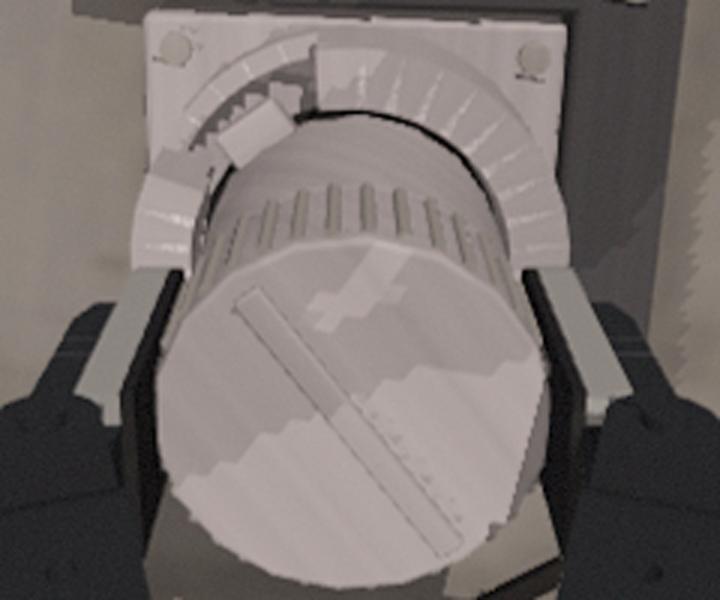

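View pics/s19c.png

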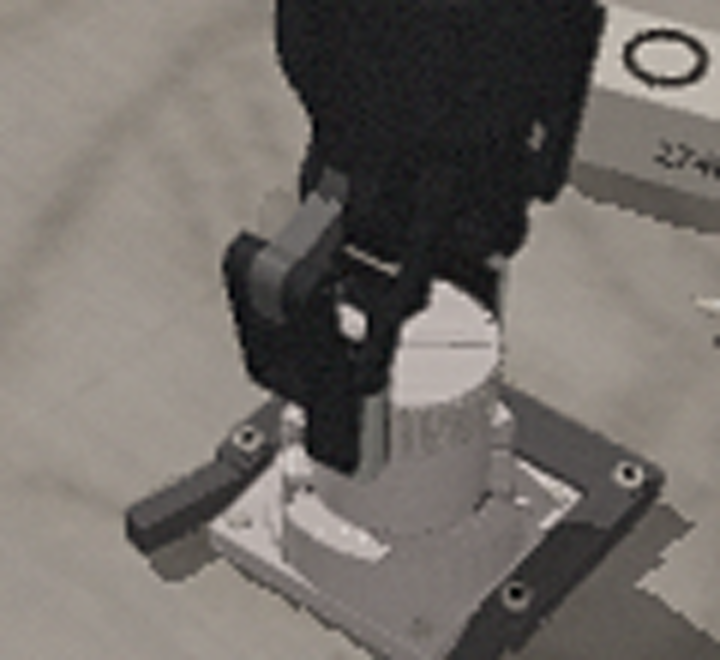

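{"name": "move_arm", "arguments": {"plan": [[-0.2,0,0,-0.3,0,0,0],[-0.2,0,0,-0.6,0,0,0],[-0.2,0,0,-0.8,0,0,0],[-0.2,0,0,-0.8,0,0,0]]}}

```text
time: 15.2
position: [0.612, 0.0796, 0.0438]
tcp_rot: [0.0, 0.641, 0.768, 0.0]
wrist_force: [-1.2, 0.6, 7.1]
opening: 0.567
```

{"name": "move_arm", "arguments": {"plan": [[-0.2,0,0,0,0,0,-0.1],[-0.2,0,0,0,0,0,-0.2],[-0.2,0,0,0,0,0,-0.3],[-0.2,0,0,0,0,0,-0.4],[-0.2,0,0,0,0,0,-0.5]]}}

```text
time: 15.7
position: [0.613, 0.0797, 0.0443]
tcp_rot: [0.001, 0.812, 0.584, 0.001]
wrist_force: [-0.9, 0.3, 6.8]
opening: 0.573
```

```bash
cat > st.py <<'E'
from h import *
o=robot.observe(); q=o['tcp_rot'];m=R.from_quat([q[1],q[2],q[3],q[0]]).as_matrix()
print(o['time'],o['position'].round(4),'psi',np.degrees(np.arctan2(m[1,1],m[0,1])).round(1),'tilt',m[:2,2].round(4),o['wrist_force'].round(1),o['wrist_torque'].round(2),o['opening'],o['q'].round(2))
E
python3 st.py; python3 - <<'E'
from h import *
snap("scene","s20.png");crop('s20.png','s20c.png',300,170,420,280,6)
E
```

```text
15.7 [0.613  0.0797 0.0443] psi -18.5 tilt [0.0028 0.0005] [-0.9  0.3  6.8] [0.06 0.3  0.12] 0.5728935667700387 [-0.42  0.83  0.45  1.71 -0.5   0.72 -0.04]
```

View pics/s20c.png

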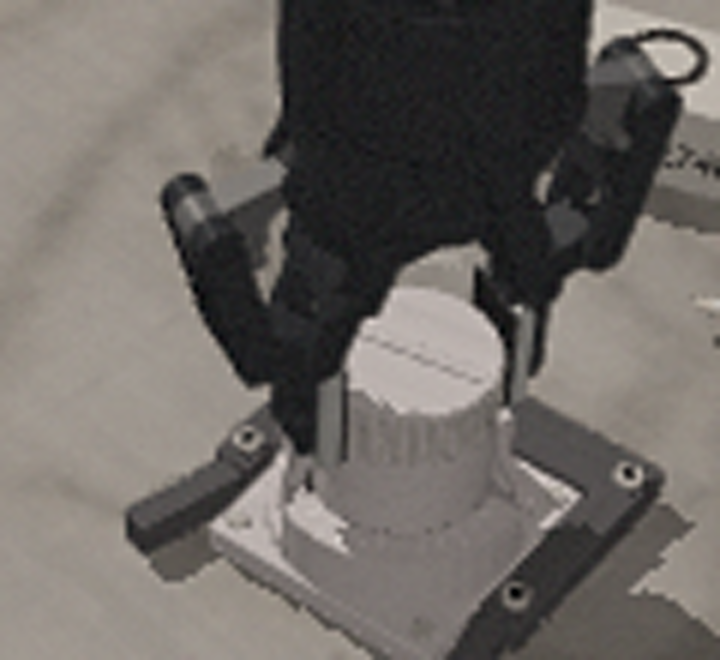

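{"name": "move_arm", "arguments": {"plan": [[-0.2,0,0,-0.05,0,0,-0.1],[-0.2,0,0,-0.05,0,0,-0.2],[-0.2,0,0,-0.05,0,0,-0.3],[-0.2,0,0,-0.05,0,0,-0.4],[-0.2,0,0,-0.05,0,0,-0.5]]}}

```text
time: 16.25
position: [0.6131, 0.0798, 0.0439]
tcp_rot: [0.0, 0.931, 0.365, 0.002]
wrist_force: [-1.3, -0.2, 7.4]
opening: 0.57
```

```bash
python3 st.py; python3 - <<'E'
from h import *
snap("scene","s21.png");crop('s21.png','s21c.png',300,170,420,280,6)
E
```

```text
16.25 [0.6131 0.0798 0.0439] psi -47.2 tilt [0.003  0.0007] [-1.3 -0.2  7.4] [0.08 0.28 0.06] 0.5700924287339898 [-0.5   0.86  0.58  1.71 -0.64  0.77 -0.42]
```

View pics/s21c.png

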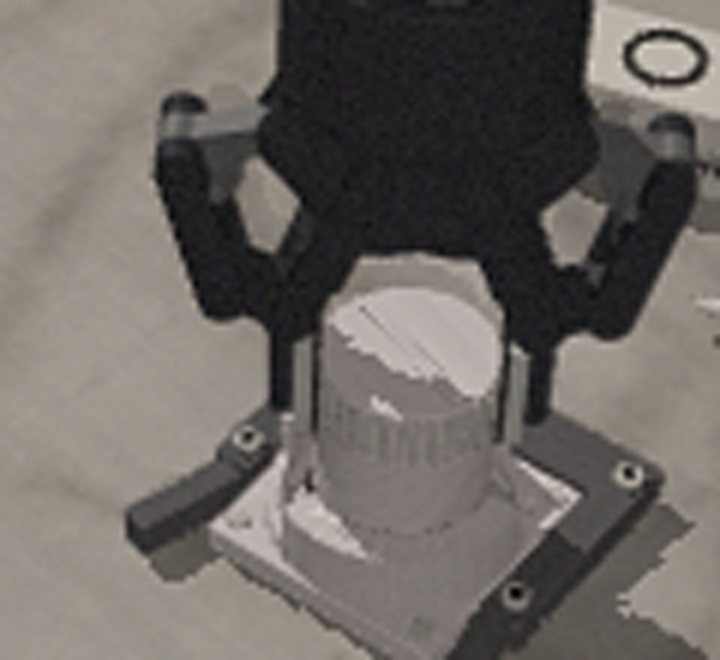

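{"name": "move_arm", "arguments": {"plan": [[-0.2,0,0,0,0,0,-0.1],[-0.2,0,0,0,0,0,-0.2],[-0.2,0,0,0,0,0,-0.3],[-0.2,0,0,0,0,0,-0.4],[-0.2,0,0,0,0,0,-0.5]]}}

```text
time: 16.8
position: [0.6132, 0.0796, 0.0439]
tcp_rot: [0.0, 0.992, 0.124, 0.002]
wrist_force: [-0.8, 1.0, 6.6]
opening: 0.57
```

```bash
python3 st.py
```

```text
16.8 [0.6132 0.0796 0.0439] psi -75.8 tilt [0.0032 0.0003] [-0.8  1.   6.6] [0.01 0.25 0.13] 0.5696288345705283 [-0.56  0.9   0.71  1.71 -0.77  0.83 -0.82]
```

{"name": "move_arm", "arguments": {"plan": [[-0.2,0,0,0,0,0,-0.1],[-0.2,0,0,0,0,0,-0.2],[-0.2,0,0,0,0,0,-0.3],[-0.2,0,0,0,0,0,-0.4],[-0.2,0,0,0,0,0,-0.5]]}}

```text
time: 17.3
position: [0.6131, 0.0794, 0.0439]
tcp_rot: [-0.0, 0.992, -0.126, 0.002]
wrist_force: [-0.8, -1.0, 7.0]
opening: 0.568
```

```bash
python3 st.py; python3 - <<'E'
from h import *
snap("scene","s22.png");crop('s22.png','s22c.png',300,170,420,280,6)
E
```

```text
17.3 [0.6131 0.0794 0.0439] psi -104.4 tilt [ 0.0032 -0.    ] [-0.8 -1.   7. ] [0.04 0.28 0.12] 0.5682685683829802 [-0.62  0.95  0.83  1.71 -0.88  0.89 -1.23]
```

View pics/s22c.png

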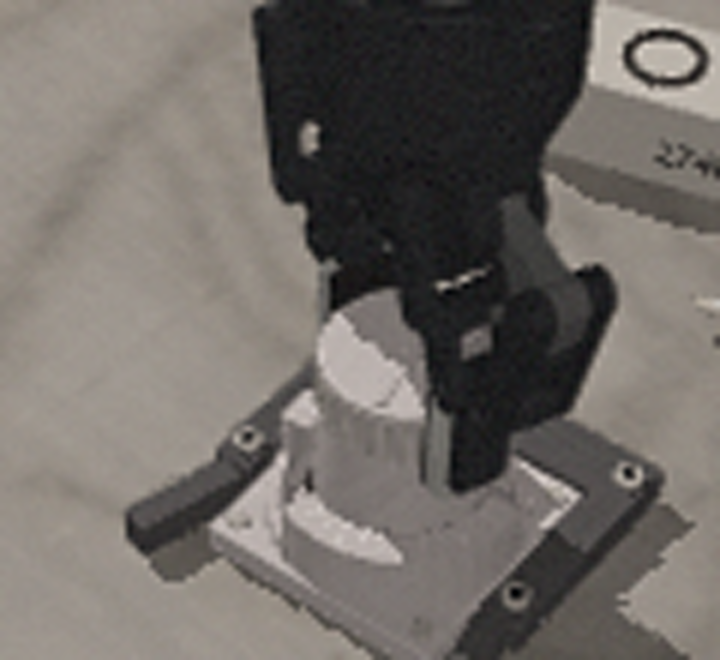

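{"name": "move_arm", "arguments": {"plan": [[-0.2,0,0,0,0,0,-0.08],[-0.2,0,0,0,0,0,-0.16],[-0.2,0,0,0,0,0,-0.22],[-0.2,0,0,0,0,0,-0.26],[-0.2,0,0,0,0,0,-0.28]]}}

```text
time: 17.85
position: [0.6117, 0.0801, 0.0438]
tcp_rot: [-0.0, 0.966, -0.26, -0.0]
wrist_force: [-5.3, 1.4, 9.7]
opening: 0.572
```

```bash
python3 st.py; python3 - <<'E'
from h import *
snap("wrist","w23.png")
E
```

```text
17.85 [0.6117 0.0801 0.0438] psi -120.1 tilt [-0.0007  0.0007] [-5.3  1.4  9.7] [0.25 1.   0.69] 0.571579685869689 [-0.65  0.97  0.89  1.71 -0.93  0.94 -1.46]
```

View pics/w23.png

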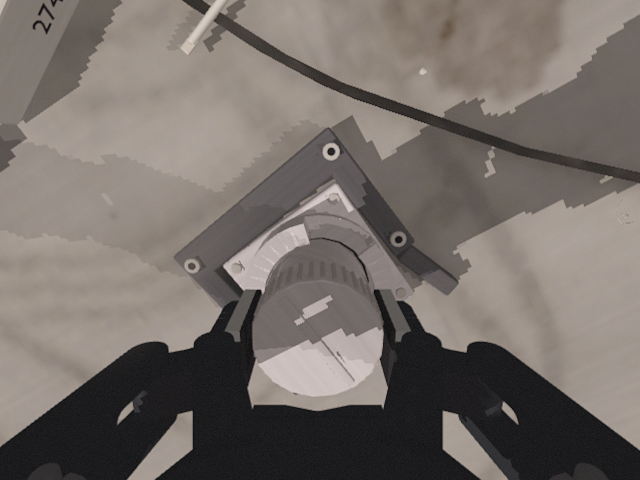

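{"name": "move_arm", "arguments": {"plan": [[-0.2,0,0,0.2,0,0,-0.03],[-0.2,0,0,0.4,0,0,-0.03],[0.2,0,0,0.4,0,0,-0.03],[0.5,0,0,0.4,0,0,-0.03],[0.5,0,0,0.4,0,0,-0.03]]}}

```text
time: 18.4
position: [0.6124, 0.0793, 0.0467]
tcp_rot: [-0.0, 0.961, -0.277, 0.001]
wrist_force: [0.1, -0.6, -0.3]
opening: 0.751
```

```bash
python3 st.py; python3 - <<'E'
from h import *
snap("wrist","w24.png")
E
```

```text
18.4 [0.6124 0.0793 0.0467] psi -122.1 tilt [0.0017 0.0002] [ 0.1 -0.6 -0.3] [ 0.02  0.05 -0.  ] 0.750791653748542 [-0.65  0.97  0.9   1.71 -0.93  0.94 -1.49]
```

View pics/w24.png

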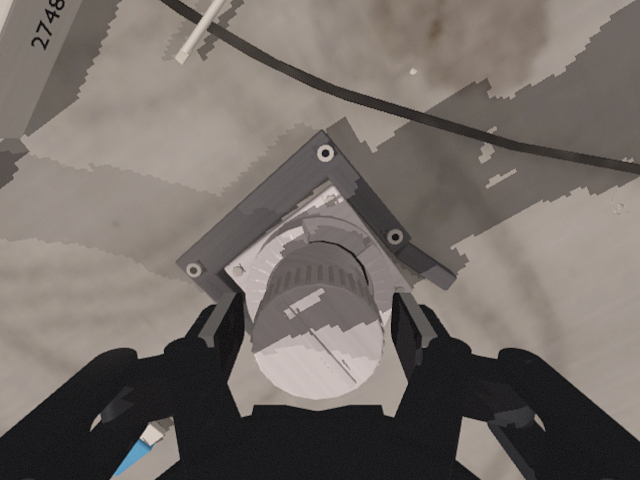

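{"name": "move_arm", "arguments": {"plan": [[0.8,0,0,2,0,0,0],[1,0,0,6,0,0,0],[1,0,0,10,0,0,0],[1,-1,1,13,0,0,0],[1,-4,3,14,0,0,0]]}}

```text
time: 18.95
position: [0.5755, 0.1066, 0.1908]
tcp_rot: [-0.001, 0.961, -0.278, 0.005]
wrist_force: [0.8, -0.1, 0.1]
opening: 0.999
```

{"name": "move_arm", "arguments": {"plan": [[1,-3,3,0,0,0,0.14],[1,-6,6,0,0,0,0.28],[1,-8,9,0,0,0,0.42],[1,-10,12,0,0,0,0.5],[1,-10,12,0,0,0,0.5]]}}

```text
time: 19.45
position: [0.4686, 0.2354, 0.1857]
tcp_rot: [-0.002, 1.0, -0.025, -0.002]
wrist_force: [-0.1, 0.2, -0.5]
opening: 1.0
```

```bash
python3 st.py; python3 - <<'E'
from h import *
snap("top","t25.png");snap("scene","s25.png");crop('t25.png','t25c.png',300,150,420,250,6);crop('s25.png','s25c.png',290,180,440,300,5)
E
```

```text
19.45 [0.4686 0.2354 0.1857] psi -92.8 tilt [-0.0037  0.0044] [-0.1  0.2 -0.5] [-0.02 -0.05 -0.01] 0.9999183742585829 [-1.11  0.66  0.99  1.86 -0.66  1.   -1.44]
```

View pics/t25c.png

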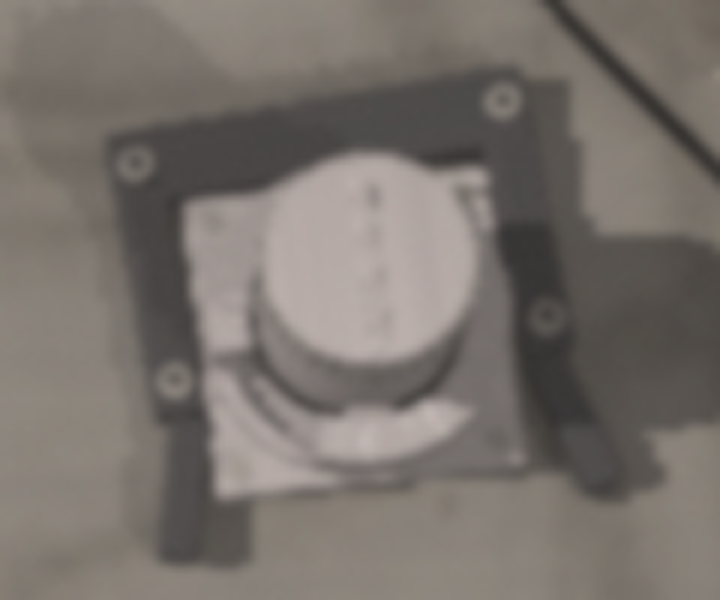

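View pics/s25c.png

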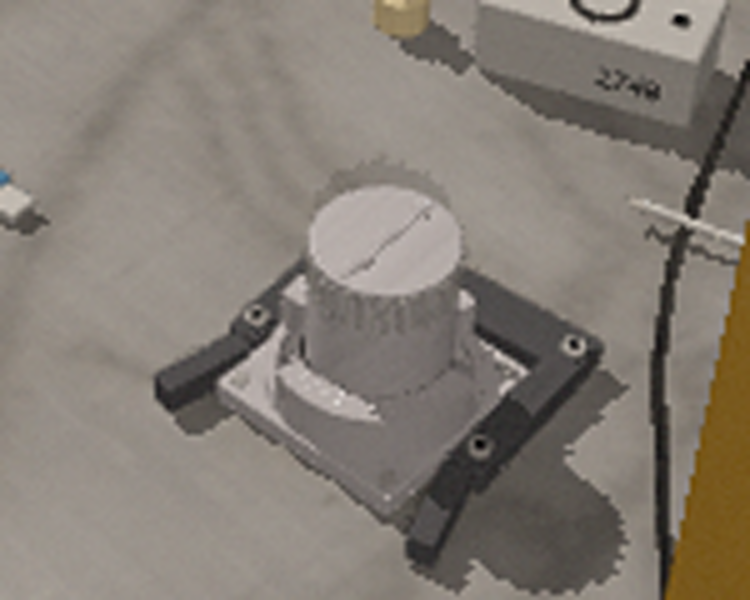

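```bash
python3 - <<'E'
from h import *
g=lambda x,y:(300+x/6-.4,150+y/6-.4)
P=lambda c,z:pix2("top",g(*c),z)
C=np.array([P(c,.010) for c in [(182,205),(489,168),(527,463),(216,498)]]);print(C.round(4),C.mean(0))
for i,j in ((3,0),(2,1)): d=C[j]-C[i];print('yaw',np.arctan2(d[1],d[0]),np.linalg.norm(d))
for i,j in ((1,0),(2,3)): d=C[j]-C[i];print('yaw',np.arctan2(-d[0],d[1]),np.linalg.norm(d))
a=P((372,180),.075);b=P((381,335),.075);d=a-b;print('rib',np.arctan2(d[1],d[0]))
print('cap',P((370,258),.075))
t=cv2.imread('pics/t14.png');
crop('t25.png','t25d.png',320,160,400,240,9)
for f in('t14','t25'): pass
E
```

```text
[[0.6428 0.1224 0.01  ]
 [0.6506 0.0455 0.01  ]
 [0.5753 0.0392 0.01  ]
 [0.5683 0.1159 0.01  ]] [0.6092579  0.08075859 0.01      ]
yaw 0.08624777789168461 0.07482815598325866
yaw 0.08417431606377446 0.07556614830844745
yaw 0.1007086372767907 0.07722300708241672
yaw 0.09116404824970106 0.07705918075799498
rib 0.02167285008736994
cap [0.61108264 0.08085022 0.075     ]
```

View pics/t25d.png

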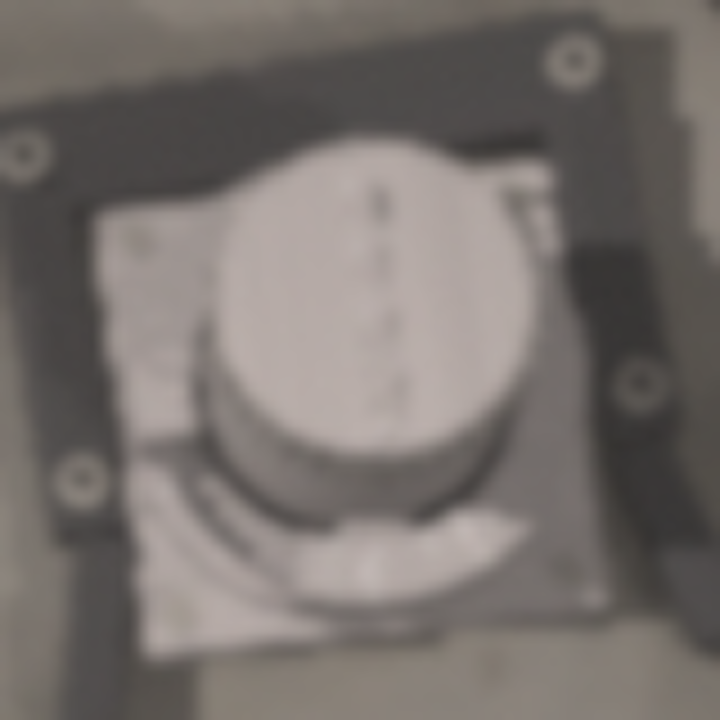

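```bash
python3 - <<'E'
from h import *
s=lambda x,y:(290+x/5-.4,180+y/5-.4)
P=lambda c,z:pix2("scene",s(*c),z)
print('cap',P((386,239),.075));a=P((430,210),.075);b=P((345,278),.075);d=a-b;print('rib',np.arctan2(d[1],d[0]))
C=[P(c,.010) for c in [(218,382),(390,510),(528,375)]]
print(np.round(C,4)); 
for i,j in ((0,1),): d=C[0]-C[1];print(np.arctan2(-d[0],d[1]),np.linalg.norm(d))
d=C[2]-C[1];print(np.arctan2(d[1],d[0]),np.linalg.norm(d)); print((C[0]+C[2])/2)
for c in [(256,315),(480,444),(574,345)]: print('screw',P(c,.012))
E
```

```text
cap [0.61259542 0.08204088 0.075     ]
rib 0.07083191922450187
[[0.5702 0.1155 0.01  ]
 [0.5739 0.0375 0.01  ]
 [0.6495 0.0468 0.01  ]]
0.04671230078890754 0.07810415849663291
0.12196478716624816 0.07621387413090323
[0.60989035 0.08113431 0.01      ]
screw [0.59957396 0.1279113  0.012     ]
screw [0.61415571 0.0358495  0.012     ]
screw [0.6696614  0.04433387 0.012     ]
```

```bash
python3 - <<'E'
from h import *
print(robot.sign_off())
E
```

```text
the job is handed in; nothing more can be done
None
```

I handed the job in at about 19.6 s of the 72 s allowed. By my checks all the steps are done, but `sign_off()` gave no verdict.

- **What I did:** I gripped the chamber by its wall and slid it along the bench into the fork until it stopped. I then stood the connector on the pedestal and lowered the cap with its ears in the gaps. I pressed the cap about 5 mm against the spring at about 8 N and turned it clockwise in one grasp. It went about 130° before the torque rose at the stop. I then let go and moved clear.

- **Chamber:** The last top and scene pictures put it about 2 mm from the fork's origin (limit 6 mm). The turn left it about 0.06 rad clockwise of the fork (limit 0.12), so it sits slightly skewed but within the limit.

- **Cap:** It sits about 2–3 mm off the chamber's axis (limit 5 mm). Its rib lies 0.02–0.07 rad from the chamber's x (limit 0.2), but the two cameras disagreed by about 0.05 rad on the rib's angle. I did not measure its height directly; the pictures fit a cap top at about 75 mm, which is the locked height.

- **Connector:** I last saw it upright, about 2 mm off centre, before the cap covered it.

- **Measurement doubt:** The wrist camera read up to 3.5 mm lower in x than the top camera. For the cap I therefore used its position relative to the chamber within the same picture.

- **Other things on the bench:** I did not touch any of them on purpose, but I did not measure their positions at the end.

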